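Pack the spare-bit cartridge home in the spring-grip rack tube

ROBOT

A 6-joint arm with a two-finger parallel gripper is mounted at the origin on the work surface. World frame = base frame: x ahead of the robot, y to its left, z up, the work surface at z = 0. Lengths are in m, angles in rad, forces in N, time in s.
With the tool pointing down it reaches from about 0.375 to 0.9 m from the base axis. Payload 3.1 kg.
Tool frame: the origin (TCP) lies where the fingers leave the gripper's body, on its centre line; the fingertips stand manip.tip_reach ahead of it and the grasp point (between the pads) lies 54 mm ahead of it (manip.tip_reach is the distance from the TCP to the fingertips, in m); z points along the fingers, y is the direction in which the jaws open and shut (so a half turn about z gives the same grasp; the last joint's range is limited). The gripper opens to 85 mm and grips with 20 to 120 N. Pads are 22 mm wide; open, the fingers measure 114 mm over their backs; the gripper's body (76 mm by 85 mm) begins 54 mm behind the grasp point. The pads swing forward as they close: fully open they stand 13 mm farther back than shut.
Start: joints at [-1.315, 0.527, 1.433, -0, 1.181, -0.178], TCP at [0.263, -0.567, 0.304] pointing down, gripper open.
Joint ranges: [-3.08, 3.08], [-0.75, 2.2], [0.22, 2.44], [-1.43, 4.57], [0, 2.65], [-2.85, 2.85]. Speed limits (rad/s): [2.79, 2.79, 3.14, 3.14, 3.14, 3.14].

INTERFACE

Orientations are given as a unit quaternion [x, y, z, w].
In Python, from station import manip, cams, order gives the robot as it stands. The module is installed in compiled form; this text tells all that it offers.
- The arm moves only by the tool drive_tool, never from a script. Its arguments are lists of equal length, an entry for each row: "linear": the shift along the tool's x, y, z in mm, a list of three; "rot": the turn, a rotation vector about the tool's x, y, z in degrees, a list of three; "hand": the finger opening in mm, from 0 to 85.4. A call has 1 to 20 rows; each row shifts and turns the pose as measured when the row begins, along the tool's axes as they then stand; what a row does not reach is not made up. A row lasts 1/12 s, in which the tool goes at most 41.7 mm and 7.16 degrees, less where a joint would pass 70% of its speed; a pose out of reach is approached as far as the arm can. A call with a gripper value outside its range is refused whole. The fingers move at their own pace and stop on an object; "force" is the grip in N (left out, the last holds). Time passes only in rows, so rows that do not move let the fingers close. It gives the time, the measured TCP pose, the force and the opening at its end, in the units of the state.
- manip.sense(): the state, without advancing time (a new reading comes with each control period).
- cams.snapshot(name): name is "scene" or "top" or "wrist"; returns the picture (420x560x3 uint8, red, green, blue); there is no depth.
- cams.camera_model(name): a dict with "vfov" (degrees; the focal length in pixels is half the picture's height over the tangent of half this angle, whatever the lens; pixels are square), "cx", "cy" (the principal point, pixels), "k1" (the pictures are not rectified: a ray, as slopes to the right and down, at radius r is drawn at 1 + k1 r^2 times it, then the intrinsics apply), "rvec" (rotation vector, rad) and "tvec" (3), from world to camera coordinates, as OpenCV has them. Camera axes: x right, y down, z forward; pixel columns grow to the right and rows downward; lengths in m; the calibration is good to about 2 mm. A picture is of the moment at which its call begins: read the wrist's pose just before it. camera_model takes no time and is no camera call; for the wrist camera it gives the pose at the moment of the call.
- order.sign_off(): hands the job in, once; it reports no verdict.
Trained networks look in the newest picture that a camera, given by its name, has taken for a name from the list of things; names that differ only in an ending like _2 or _b are one class to them, and where a whole thing is asked for, a point or a joint stands for the part that bears it (a point fixed in the world has none). Each returns a list of dicts, best first, with "score" (0 to 1); they miss things now and then, are a little off and sometimes report something else, mostly with a low value. They report only what shows in the picture. A call takes as long as a camera call. They do not tell look-alikes from the thing itself.
- cams.regions_of(label, camera): "pixels" (420x560 bool, what is visible of it) and "rect" ([left, top, right, bottom] in pixels, round what is visible of it).
- cams.spot_point(label, camera): "at" ([column, row] in pixels: a listed point, or the origin of a listed thing).
The state is a dict: "t": time; "q": joint angles; "qd": joint speeds; "tau": joint torques, N m; "tcp_pos": TCP position; "tool_rot": TCP orientation; "force": force on the tool from outside, world axes, zero at the start; "ft_torque": the same for the moment, N m; "finger_gap": opening from 0.0 (shut) to 1.0 (fully open).
Only numpy, scipy, OpenCV 4.12 (cv2) and the standard library are available. Lean on these libraries where they do the work, as an engineer would, in place of code of your own. Each camera call takes 0.05 s, during which the arm holds its last target. There are 200 camera calls.

TASK

Stand the red-capped bit cartridge upright in the mouth of the empty rack tube, let go of it, then take the green-handled packing rod and push the cartridge down the tube with it, slowly towards the end, until it bottoms out on the hidden depth stop; keep it pressed firmly there for half a second, at about 15 newtons (over 11, and never above 24). Put the rod back upright in its wooden stand and leave the other things on the bench where they are.

Things in the scene. Friction and masses are not known exactly. Their poses are not given: they have to be found in the camera images.
- cartridge: Loose closed steel cylinder for spare bits, diameter 20 mm, 50 mm tall, the upper 10 mm is a red cap with a flat top, about 60 g. It stands upright on the mat with space around it. Origin: centre of its underside (1.5 mm chamfer there); z is up along its axis.
- cartridge_top (a point): Centre of the cartridge's flat red top, 50 mm above its origin.
- rack: Fixed rack, 150 x 56 mm base, three upright aluminium tubes in a row, 85 mm high, 35 mm outside diameter. Origin: underside (on the mat) under the axis of the empty tube; the two filled tubes (red discs 10 mm below their rims) stand at x = +47 and +94 mm in the rack's frame. z up. The empty tube's bore is 23 mm, with steel spring grips on its +y and -y sides.
- mouth (a point): Centre of the empty tube's mouth, at the rim, 85 mm above the rack's origin. The grips' lead-in starts 8 mm below it: a cartridge set down here rests with its underside 15 to 20 mm below the rim (30 to 35 mm stands out) and its weight takes it no further. Pushing it down the grips takes a steady drag of 2 to 7 N; they hold it where it is left.
- bore (a point): Point on the empty tube's axis 65 mm below the rim. The hidden rubber depth stop is set anew every time near here: the underside of the seated cartridge is 50 to 74 mm below the rim, so its top ends between level with the rim and 24 mm below it. Where the stop is cannot be measured, only felt: the force rises there by 5 to 10 N per mm, so come to it at under 10 mm/s.
- rod: Loose packing rod, 150 mm long, 150 g: steel shaft of diameter 16 mm for the lower 80 mm, green cylindrical handle of diameter 22 mm for the upper 70 mm. Origin: centre of its flat lower end; z is along it towards the handle. At the start it stands upright in the stand's hole.
- stand: Fixed wooden block 70 x 70 x 55 mm with one round vertical hole in its middle, diameter 22 mm, 45 mm deep (hole floor 10 mm above the block's underside). Origin: centre of its underside, on the mat; z up.
- level: Bystander: yellow bubble level lying free, 200 x 24 x 45 mm (long along its x). Origin: centre of its underside.
- clamp: Bystander: aluminium corner clamp, about 120 x 120 x 30 mm, lying free. Origin: under its middle.
- mallet: Bystander: small wooden mallet lying free, head 85 mm long and 48 mm thick, handle 20 mm thick reaching 195 mm to its -x. Origin: under the head.
Mind the look-alikes: they are no part of the job. Of the things shaped like the cartridge, the steel one is meant.

How it is judged:
On the way, in this order (a step that is already met when the one before it is completed fails the run):
1. the cartridge stands in the mouth of the empty tube and has been let go (horizontal distance between cartridge and mouth below 0.005 m and z of cartridge in the frame of rack between 0.06 and 0.076 m and angle between cartridge's own z axis and vertical below 0.2 rad and contact force between the fingers and cartridge below 0.1 N and linear speed of cartridge below 0.01 m/s), for 0.2 s.
2. the rod presses the cartridge with more than 11 N while the cartridge no longer moves, 48.5 to 75.5 mm below the rim: it has bottomed out (held 0.5 s) (contact force between rod and cartridge above 11 N and linear speed of cartridge below 0.002 m/s and z of cartridge in the frame of rack between 0.0095 and 0.0365 m and horizontal distance between cartridge and mouth below 0.005 m), for 0.5 s.
At the end, for the whole second after the job is handed in: The cartridge rests upright (0.15 rad) in the empty tube, underside 48.5 to 75.5 mm below the rim, within 5 mm of the axis; the rod is at rest in the stand's hole, within 8 mm of its axis, at most 5 mm off its floor, within 0.2 rad of upright (horizontal distance between cartridge and mouth below 0.005 m and z of cartridge in the frame of rack between 0.0095 and 0.0365 m and angle between cartridge's own z axis and vertical below 0.15 rad and linear speed of cartridge below 0.01 m/s and horizontal distance between rod and stand below 0.008 m and z of rod in the frame of stand below 0.015 m and angle between rod's own z axis and vertical below 0.2 rad and linear speed of rod below 0.02 m/s); the robot touches nothing.
It fails at once if the rod presses the cartridge with more than 24 N (contact force between rod and cartridge above 24 N).
It fails at once if the fingers instead of the rod push the cartridge down the tube (fingers touch it when its underside is more than 27 mm below the rim) (horizontal distance between cartridge and mouth below 0.01 m and z of cartridge in the frame of rack below 0.058 m and contact force between the fingers and cartridge above 0.5 N).
It fails at once if the level, clamp or mallet is moved by more than 20 mm (distance of any of level, clamp, mallet from where it was at the start of the episode above 0.02 m).
It also fails if it takes over 66 s, if anything falls off the work surface, if the arm or the gripper's body presses on something with over 40 N, if the wrist force passes 120 N, or if a joint passes its speed limit or range.

## Working session

There is one attempt and no reset: what is moved stays moved. The work goes in short steps, Python scripts to look and compute and a tool call to move; the robot and the scene stay as the last step left them, time stands still between calls to the robot, and variables do not carry over. Pictures are saved under pics/ and viewed, about 8 in all and at most 12, crops included, and the job is handed in when it is done.

Besides the shell and the picture viewer there is one more tool, called after "Call:" by a JSON object that holds its "op" and its "data", one argument or row to a line. drive_tool: Moves the arm, as the interface text tells. Its arguments: {"type":"object","properties":{"linear":{"type":"array","items":{"type":"array","items":{"type":"number"}}},"rot":{"type":"array","items":{"type":"array","items":{"type":"number"}}},"hand":{"type":"array","items":{"type":"number"}},"force":{"type":"number"}},"required":["linear","rot","hand"]}

```bash
mkdir -p pics
cat > h.py <<'E'
import numpy as np, cv2
from station import manip, cams, order
from scipy.spatial.transform import Rotation as R
def K(m):
    f=210/np.tan(np.radians(m["vfov"])/2); return f
def ray(cam,uv,m=None):
    m=m or cams.camera_model(cam); f=K(m)
    d=np.array([(uv[0]-m["cx"])/f,(uv[1]-m["cy"])/f]); s=d.copy()
    for _ in range(30): s=d/(1+m["k1"]*(s@s))
    Rm=R.from_rotvec(np.ravel(m["rvec"])).as_matrix(); t=np.ravel(m["tvec"])
    return -Rm.T@t, Rm.T@np.array([s[0],s[1],1])
def atz(cam,uv,z,m=None):
    c,d=ray(cam,uv,m); return c+d*(z-c[2])/d[2]
def proj(cam,p,m=None):
    m=m or cams.camera_model(cam); f=K(m)
    q=R.from_rotvec(np.ravel(m["rvec"])).as_matrix()@np.asarray(p)+np.ravel(m["tvec"])
    s=q[:2]/q[2]; s=s*(1+m["k1"]*(s@s)); return s*f+[m["cx"],m["cy"]]
def snap(cam,name):
    im=cams.snapshot(cam); cv2.imwrite(f"pics/{name}.png",im[:,:,::-1]); return im
E
python3 - <<'E'
from h import *
np.set_printoptions(precision=4,suppress=True)
s=manip.sense(); print(s["t"],s["tcp_pos"],s["tool_rot"],manip.tip_reach)
for c in ["top","scene"]:
    snap(c,c+"0")
    for l in ["cartridge","cartridge_top","mouth","rack","rod","stand","level","clamp","mallet"]:
        r=cams.spot_point(l,c); print(c,l,[(np.round(x["at"],1).tolist(),round(x["score"],2)) for x in r[:4]])
print(manip.sense()["t"])
a=cv2.imread("pics/top0.png");b=cv2.imread("pics/scene0.png")
print(cams.camera_model("top"))
E
```

```text
0.0 [ 0.2626 -0.5666  0.3029] [ 0.9766  0.2152 -0.     -0.0011] 0.0726
top cartridge [([380.5, 312.3], 0.61), ([375.4, 286.0], 0.53), ([383.9, 262.7], 0.53)]
top cartridge_top [([389.5, 259.7], 0.7), ([386.1, 314.2], 0.69), ([380.3, 285.2], 0.43)]
top mouth [([285.4, 240.1], 0.76)]
top rack [([283.2, 242.8], 0.6)]
top rod [([162.4, 249.9], 0.81)]
top stand [([165.8, 250.2], 0.6)]
top level [([143.3, 162.8], 0.79), ([375.8, 285.1], 0.32), ([283.6, 241.4], 0.21)]
top clamp [([437.0, 184.6], 0.94)]
top mallet [([347.5, 142.5], 0.96)]
scene cartridge [([192.0, 285.8], 0.73), ([178.9, 271.3], 0.57), ([151.8, 267.7], 0.57)]
scene cartridge_top [([188.2, 269.9], 0.73), ([176.5, 250.4], 0.68), ([148.1, 250.7], 0.48)]
scene mouth [([261.2, 205.6], 0.79), ([258.7, 233.3], 0.47), ([221.0, 370.0], 0.25)]
scene rack [([257.6, 230.7], 0.68)]
scene rod [([303.9, 175.1], 0.82)]
scene stand [([305.8, 174.5], 0.63), ([257.5, 232.5], 0.41)]
scene level [([382.7, 186.8], 0.82), ([222.3, 369.9], 0.25)]
scene clamp [([221.6, 369.4], 0.62), ([308.5, 174.9], 0.59)]
scene mallet [([329.9, 318.7], 0.94), ([386.0, 182.7], 0.61), ([223.5, 371.1], 0.56)]
1.0
{'vfov': 56.5240622336286, 'cx': 279.5839204667177, 'cy': 212.80955143987862, 'k1': -0.03257934604308273, 'rvec': array([ 2.1596, -2.0664,  0.2098]), 'tvec': array([-0.0399,  0.5994,  0.7866])}
```

View pics/top0.png

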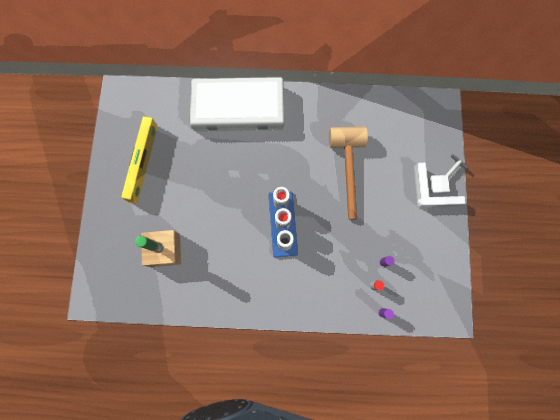

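View pics/scene0.png

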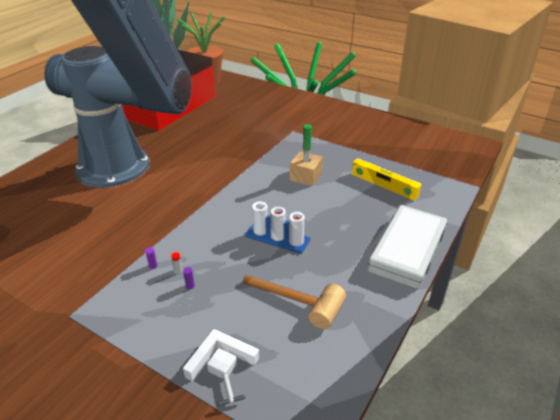

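Candidates for the cartridge in the top picture are purple at (388,261), red-capped steel at (379,286) and purple at (386,314). The description fits (379,286), which is (177,258) in the scene view. The empty tube is at (285,240) and the rod at (142,242).

Run:
```python
from h import *
np.set_printoptions(precision=4,suppress=True)
def tri(u,v):
    c1,d1=ray("top",u);c2,d2=ray("scene",v)
    A=np.stack([d1,-d2],1);x=np.linalg.lstsq(A,c2-c1,rcond=None)[0]
    p,q=c1+d1*x[0],c2+d2*x[1];return (p+q)/2,np.linalg.norm(p-q)
a=cv2.imread("pics/top0.png");b=cv2.imread("pics/scene0.png")
hsv=lambda i:cv2.cvtColor(i,cv2.COLOR_BGR2HSV)
def cen(i,box,f):
    x0,y0,x1,y1=box;h=hsv(i)[y0:y1,x0:x1].astype(int);m=f(h);ys,xs=np.nonzero(m);return [xs.mean()+x0,ys.mean()+y0],m.sum()
red=lambda h:((h[...,0]<8)|(h[...,0]>172))&(h[...,1]>150)&(h[...,2]>100)
u,n=cen(a,(368,275,392,298),red);v,n2=cen(b,(165,245,190,266),red);print("cap",u,n,v,n2,tri(u,v))
print("cap at z.046",atz("top",u,.046),"scene",atz("scene",v,.045))
print("mouth",atz("top",[285.4,240.1],.085),atz("scene",[261.2,205.6],.085),tri([285.4,240.1],[261.2,205.6]))
for uv in [(282.7,217.3),(281.5,195.3)]:print("disc",atz("top",uv,.075))
u,n=cen(a,(130,230,168,258),lambda h:(h[...,0]>45)&(h[...,0]<85)&(h[...,1]>120));print("green c",u,n)
print("rod top",atz("top",[141,241.5],.16),"stand",atz("top",[165.8,250.2],0),atz("scene",[305.8,174.5],0))
for p in ["level","clamp","mallet"]:print(p,atz("top",dict(level=[143,163],clamp=[437,185],mallet=[347,142])[p],0))
im=np.hstack([cv2.resize(a[225:335,240:400],None,fx=2.5,fy=2.5,interpolation=3),cv2.resize(a[225:335,130:190],None,fx=2.5,fy=2.5,interpolation=3),cv2.resize(b[235:345,140:220],None,fx=2.5,fy=2.5)])
cv2.imwrite("pics/crop1.png",im)
```

```text
cap [np.float64(378.64), np.float64(284.88)] 75 [np.float64(175.34426229508196), np.float64(255.86885245901638)] 61 (array([ 0.4561, -0.2306,  0.049 ]), np.float64(0.0002746147461638292))
cap at z.046 [ 0.4561 -0.2314  0.046 ] scene [ 0.453  -0.2276  0.045 ]
mouth [ 0.5384 -0.0283  0.085 ] [ 0.5437 -0.0213  0.085 ] (array([ 0.5416, -0.0256,  0.0861]), np.float64(0.008450927779434007))
disc [ 0.5882 -0.0206  0.075 ]
disc [ 0.6363 -0.016   0.075 ]
green c [np.float64(140.87640449438203), np.float64(241.14606741573033)] 89
rod top [0.5135 0.2448 0.16  ] stand [0.5142 0.2435 0.    ] [0.5089 0.2556 0.    ]
level [0.7205 0.32   0.    ]
clamp [ 0.6969 -0.3836  0.    ]
mallet [ 0.7952 -0.1684  0.    ]
```

View pics/crop1.png

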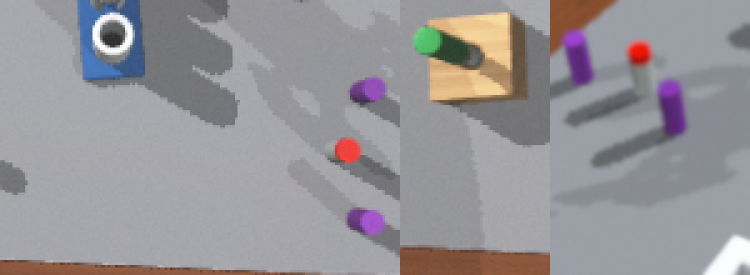

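The crop confirms it: steel body with a red cap between two purple look-alikes. I'll move over it first and keep the height.

Call:
{"op": "drive_tool", "data": {
  "linear": [
    [0,0,0],
    [0,0,0],
    [0,0,0],
    [20,-28,0],
    [20,-28,0],
    [20,-28,0],
    [20,-28,0],
    [20,-28,0],
    [20,-28,0],
    [20,-28,0],
    [20,-28,0],
    [20,-28,0],
    [20,-28,0],
    [0,0,0]
  ],
  "rot": [
    [0,0,6.5],
    [0,0,6.5],
    [0,0,6.5],
    [0,0,0],
    [0,0,0],
    [0,0,0],
    [0,0,0],
    [0,0,0],
    [0,0,0],
    [0,0,0],
    [0,0,0],
    [0,0,0],
    [0,0,0],
    [0,0,0]
  ],
  "hand": [85,85,85,85,85,85,85,85,85,85,85,85,85,85],
  "force": 40
}}

```text
t: 2.17
tcp_pos: [0.447, -0.2654, 0.3029]
tool_rot: [0.999, 0.033, 0.001, 0.004]
force: [-0.7, -0.2, -0.5]
finger_gap: 0.993
```

```bash
cat >> h.py <<'E'
def delta(p,yaw=None):
    s=manip.sense(); r=R.from_quat(s["tool_rot"]); M=r.as_matrix()
    yaw=np.degrees(np.arctan2(M[1,0],M[0,0])) if yaw is None else yaw
    y=np.radians(yaw); T=np.array([[np.cos(y),np.sin(y),0],[np.sin(y),-np.cos(y),0],[0,0,-1]])
    rv=np.degrees((r.inv()*R.from_matrix(T)).as_rotvec())
    print("t",s["t"],"pos",s["tcp_pos"],"yaw",round(np.degrees(np.arctan2(M[1,0],M[0,0])),2),"F",s["force"],"gap",round(s["finger_gap"],3))
    if p is not None: print("tool shift mm now",1000*M.T@(np.array(p)-s["tcp_pos"]),"after rot",1000*T.T@(np.array(p)-s["tcp_pos"]),"rot",rv)
np.set_printoptions(precision=4,suppress=True)
E
python3 - <<'E'
from h import *
delta([.456,-.231,.2],6)
m=cams.camera_model("wrist"); im=snap("wrist","w1")
print([( x["at"],round(x["score"],2),atz("wrist",x["at"],.05,m)) for x in cams.spot_point("cartridge_top","wrist")])
h=cv2.cvtColor(im,cv2.COLOR_RGB2HSV).astype(int)
M=((h[...,0]<8)|(h[...,0]>172))&(h[...,1]>150)&(h[...,2]>90)
n,l,st,c=cv2.connectedComponentsWithStats(M.astype(np.uint8))
for i in range(1,n):
    if st[i,4]>30: print(st[i],c[i],atz("wrist",c[i],.049,m))
E
```

```text
t 2.1667 pos [ 0.447  -0.2654  0.3029] yaw 3.8 F [-0.6985 -0.1555 -0.4953] gap 0.993
tool shift mm now [ 11.0058 -34.534  102.6225] after rot [ 12.5703 -33.2998 102.8504] rot [ 0.4357 -0.1458 -2.2009]
[([241.8, 179.0], 0.78, array([ 0.4578, -0.2293,  0.05  ])), ([254.8, 230.3], 0.74, array([ 0.3979, -0.2463,  0.05  ]))]
[232 171  19  19 270] [241.2444 180.363 ] [ 0.456  -0.2287  0.049 ]
```

View pics/w1.png

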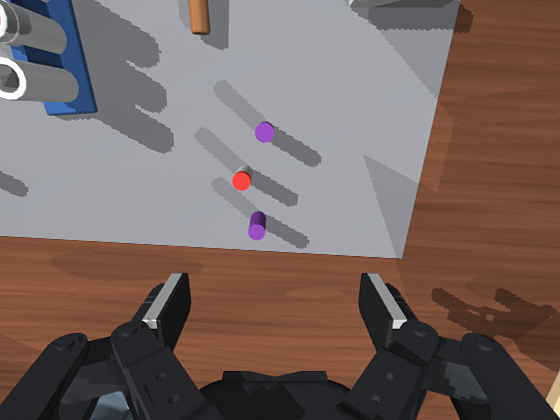

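Call:
{"op": "drive_tool", "data": {
  "linear": [
    [0,0,0],
    [12.5,-35,0],
    [0,0,35],
    [0,0,35],
    [0,0,35],
    [0,0,35],
    [0,0,0],
    [0,0,0]
  ],
  "rot": [
    [0.4,-0.15,-2.2],
    [0,0,0],
    [0,0,0],
    [0,0,0],
    [0,0,0],
    [0,0,0],
    [0,0,0],
    [0,0,0]
  ],
  "hand": [85,85,85,85,85,85,85,85]
}}

```text
t: 2.93
tcp_pos: [0.4573, -0.2485, 0.1621]
tool_rot: [0.999, 0.047, 0.005, 0.01]
force: [-0.2, -0.5, -0.3]
finger_gap: 0.996
```

Run:
```python
from h import *
delta([.456,-.2295,.096],6)
m=cams.camera_model("wrist"); im=snap("wrist","w2")
h=cv2.cvtColor(im,cv2.COLOR_RGB2HSV).astype(int)
M=((h[...,0]<8)|(h[...,0]>172))&(h[...,1]>150)&(h[...,2]>90)
n,l,st,c=cv2.connectedComponentsWithStats(M.astype(np.uint8))
for i in range(1,n):
    if st[i,4]>30: print(st[i],c[i],atz("wrist",c[i],.049,m))
```

```text
t 2.9333 pos [ 0.4573 -0.2485  0.1621] yaw 5.41 F [-0.2135 -0.5055 -0.2583] gap 0.996
tool shift mm now [ -0.0898 -20.4175  65.6734] after rot [  0.7229 -19.0617  66.0757] rot [ 1.1762 -0.5291 -0.5931]
[228 228  30  33 758] [242.1926 244.1491] [ 0.4554 -0.228   0.049 ]
```

Call:
{"op": "drive_tool", "data": {
  "linear": [
    [0,0,0],
    [0,-10,0],
    [0,-10,0],
    [0,0,0],
    [0,0,0]
  ],
  "rot": [
    [1.2,-0.5,-0.6],
    [0,0,0],
    [0,0,0],
    [0,0,0],
    [0,0,0]
  ],
  "hand": [85,85,85,85,85]
}}

```text
t: 3.4
tcp_pos: [0.4566, -0.2312, 0.1709]
tool_rot: [0.999, 0.05, 0.006, 0.005]
force: [0.0, -0.8, -0.4]
finger_gap: 0.999
```

```bash
python3 -c "
from h import *
delta([.4555,-.2285,.096],6)"
```

```text
t 3.4 pos [ 0.4566 -0.2312  0.1709] yaw 5.78 F [ 0.0167 -0.7879 -0.3754] gap 0.999
tool shift mm now [-1.6811 -3.5598 74.8403] after rot [-0.8647 -2.7697 74.8876] rot [ 0.6085 -0.6154 -0.2232]
```

Call:
{"op": "drive_tool", "data": {
  "linear": [
    [-1,-3,0],
    [0,0,12],
    [0,0,12],
    [0,0,12],
    [0,0,12],
    [0,0,10],
    [0,0,5],
    [0,0,0],
    [0,0,0]
  ],
  "rot": [
    [0.6,-0.6,-0.2],
    [0,0,0],
    [0,0,0],
    [0,0,0],
    [0,0,0],
    [0,0,0],
    [0,0,0],
    [0,0,0],
    [0,0,0]
  ],
  "hand": [85,85,85,85,85,85,85,85,85]
}}

```text
t: 4.15
tcp_pos: [0.4582, -0.2278, 0.111]
tool_rot: [0.999, 0.054, 0.003, 0.003]
force: [-0.8, 0.3, 0.5]
finger_gap: 0.997
```

```bash
python3 -c "
from h import *
delta([.4555,-.2285,.096],6)"
```

```text
t 4.15 pos [ 0.4582 -0.2278  0.111 ] yaw 6.24 F [-0.8099  0.2761  0.4516] gap 0.997
tool shift mm now [-2.8441  0.3331 14.98  ] after rot [-2.7502  0.4488 14.9945] rot [ 0.3974 -0.3524  0.2401]
```

Call:
{"op": "drive_tool", "data": {
  "linear": [
    [-3,0,0],
    [0,0,8],
    [0,0,7],
    [0,0,1],
    [0,0,0],
    [0,0,0]
  ],
  "rot": [
    [0.4,-0.3,0.2],
    [0,0,0],
    [0,0,0],
    [0,0,0],
    [0,0,0],
    [0,0,0]
  ],
  "hand": [85,85,85,85,85,85]
}}

```text
t: 4.65
tcp_pos: [0.4556, -0.2288, 0.0949]
tool_rot: [0.999, 0.052, 0.001, 0.001]
force: [-0.1, 0.8, 0.7]
finger_gap: 0.998
```

```bash
python3 -c "
from h import *
delta([.4555,-.2285,.096],6)"
```

```text
t 4.65 pos [ 0.4556 -0.2288  0.0949] yaw 6.02 F [-0.1354  0.8348  0.701 ] gap 0.998
tool shift mm now [-0.0934 -0.3321 -1.0824] after rot [-0.0962 -0.3336 -1.0817] rot [ 0.082  -0.1422  0.0173]
```

Call:
{"op": "drive_tool", "data": {
  "linear": [
    [0,0,-1],
    [0,0,0],
    [0,0,0],
    [0,0,0],
    [0,0,0],
    [0,0,0],
    [0,0,0],
    [0,0,0],
    [0,0,0],
    [0,0,0],
    [0,0,0],
    [0,0,0]
  ],
  "rot": [
    [0,0,0],
    [0,0,0],
    [0,0,0],
    [0,0,0],
    [0,0,0],
    [0,0,0],
    [0,0,0],
    [0,0,0],
    [0,0,0],
    [0,0,0],
    [0,0,0],
    [0,0,0]
  ],
  "hand": [30,20,10,10,10,10,10,10,10,10,10,10],
  "force": 40
}}

```text
t: 5.65
tcp_pos: [0.4559, -0.2289, 0.0966]
tool_rot: [0.999, 0.053, 0.002, 0.001]
force: [-0.3, 0.0, 0.5]
finger_gap: 0.221
```

```bash
python3 -c "
from h import *
delta([.4555,-.2285,.22],6)
im=snap('wrist','w3'); cv2.imwrite('pics/w3.png',im[150:,150:450,::-1])"
```

```text
t 5.65 pos [ 0.4559 -0.2289  0.0966] yaw 6.02 F [-0.2618  0.0048  0.4599] gap 0.221
tool shift mm now [   0.084    -0.1438 -123.4085] after rot [  -0.3102   -0.3996 -123.4076] rot [ 0.1188 -0.183   0.019 ]
```

View pics/w3.png

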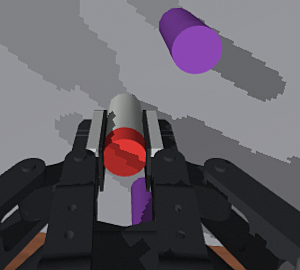

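Call:
{"op": "drive_tool", "data": {
  "linear": [
    [0,0,-10],
    [0,0,-20],
    [0,0,-25],
    [0,0,-25],
    [0,0,-25],
    [0,0,-20],
    [2,-18,0],
    [2,-20,0],
    [2,-20,0],
    [2,-20,0],
    [2,-20,0],
    [2,-20,0],
    [2,-20,0],
    [2,-20,0],
    [2,-20,0],
    [2,-18,0],
    [0,0,0],
    [0,0,0],
    [0,0,0]
  ],
  "rot": [
    [0,0,0],
    [0,0,0],
    [0,0,0],
    [0,0,0],
    [0,0,0],
    [0,0,0],
    [0,0,0],
    [0,0,0],
    [0,0,0],
    [0,0,0],
    [0,0,0],
    [0,0,0],
    [0,0,0],
    [0,0,0],
    [0,0,0],
    [0,0,0],
    [0,0,0],
    [0,0,0],
    [0,0,0]
  ],
  "hand": [10,10,10,10,10,10,10,10,10,10,10,10,10,10,10,10,10,10,10]
}}

```text
t: 7.28
tcp_pos: [0.4531, -0.0241, 0.2391]
tool_rot: [0.999, 0.051, 0.006, 0.004]
force: [-0.4, 0.2, -0.9]
finger_gap: 0.218
```

Run:
```python
from h import *
delta([.54,-.0275,.2],6)
m=cams.camera_model("wrist"); im=snap("wrist","w4")
for l,z in [("mouth",.085),("cartridge_top",.1)]:
  for x in cams.spot_point(l,"wrist"): print(l,x["at"],round(x["score"],2),atz("wrist",x["at"],z,m))
for p in [(.54,-.0275,.085),(.587,-.021,.085)]: print(proj("wrist",p,m))
```

```text
t 7.2833 pos [ 0.4531 -0.0241  0.2391] yaw 5.9 F [-0.397   0.1929 -0.8836] gap 0.218
tool shift mm now [85.5954 11.9114 40.2988] after rot [86.0694 12.4319 39.1148] rot [ 0.5295 -0.7153 -0.1025]
mouth [287.6, 108.1] 0.87 [ 0.5414 -0.0248  0.085 ]
mouth [273.4, 306.0] 0.71 [ 0.3752 -0.0314  0.085 ]
mouth [285.1, 106.8] 0.18 [ 0.5421 -0.0229  0.085 ]
cartridge_top [273.3, 306.7] 0.94 [ 0.3852 -0.0302  0.1   ]
cartridge_top [494.1, 286.0] 0.78 [ 0.4221 -0.2075  0.1   ]
cartridge_top [536.5, 174.9] 0.78 [ 0.5142 -0.2076  0.1   ]
[291.0838 110.5584]
[289.7843  35.3564]
```

View pics/w4.png

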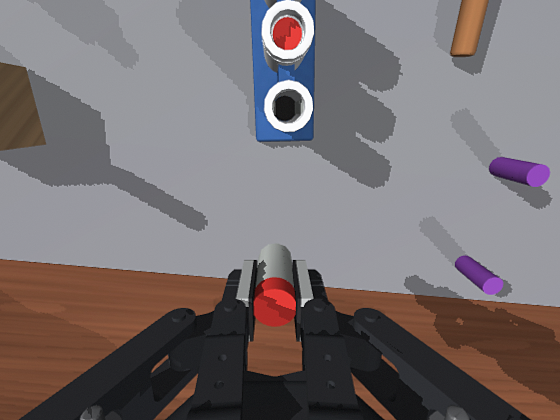

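Run:
```python
from h import *
s=manip.sense();m=cams.camera_model("wrist");im=cv2.imread("pics/w4.png");h=cv2.cvtColor(im,cv2.COLOR_BGR2HSV).astype(int)
w=((h[...,2]>215)&(h[...,1]<30)).astype(np.uint8);w[:, :255]=0;w[:,325:]=0;w[145:]=0
for y0,y1,z in[(78,140,.085),(0,62,.085)]:
    q=np.zeros_like(w);q[y0:y1]=w[y0:y1]
    n,l,st,cc=cv2.connectedComponentsWithStats(q);i=1+np.argmax(st[1:,4]);print(st[i])
    c=max(cv2.findContours((l==i).astype(np.uint8),0,1)[0],key=cv2.contourArea)
    e=cv2.fitEllipse(cv2.convexHull(c));print(e,atz("wrist",e[0],z,m))
r=R.from_quat(s["tool_rot"])
print("held top expected",proj("wrist",s["tcp_pos"]+r.apply([0,0,.0466]),m))
red=((h[...,0]<8)|(h[...,0]>172))&(h[...,1]>150)&(h[...,2]>200);red[:250]=0
c=max(cv2.findContours(red.astype(np.uint8),0,1)[0],key=cv2.contourArea);e=cv2.fitEllipse(cv2.convexHull(c));print(e,atz("wrist",e[0],.1925,m),s["tcp_pos"]+r.apply([0,0,.0466]))
```

```text
[ 264   80   49   52 1032]
((288.0037536621094, 105.56200408935547), (48.255577087402344, 51.10547637939453), 7.004491806030273) [ 0.5435 -0.0258  0.085 ]
[ 262    0   52   59 1233]
((287.3275451660156, 29.092693328857422), (51.620628356933594, 58.55659866333008), 3.778231143951416) [ 0.5908 -0.0199  0.085 ]
held top expected [276.8627 302.4049]
((280.6217041015625, 297.8052673339844), (14.493060111999512, 36.5172119140625), 115.93824768066406) [ 0.4569 -0.0267  0.1925] [ 0.4541 -0.0253  0.1923]
```

Call:
{"op": "drive_tool", "data": {
  "linear": [
    [0,0,0],
    [15,2,0],
    [15,2,0],
    [15,2,0],
    [15,2,0],
    [15,2,0],
    [12,1,15],
    [0,0,15],
    [0,0,0],
    [0,0,0]
  ],
  "rot": [
    [0.5,-0.7,-0.1],
    [0,0,0],
    [0,0,0],
    [0,0,0],
    [0,0,0],
    [0,0,0],
    [0,0,0],
    [0,0,0],
    [0,0,0],
    [0,0,0]
  ],
  "hand": [10,10,10,10,10,10,10,10,10,10]
}}

```text
t: 8.27
tcp_pos: [0.5465, -0.0356, 0.207]
tool_rot: [0.999, 0.046, -0.002, -0.001]
force: [0.6, -0.8, -0.3]
finger_gap: 0.22
```

```bash
python3 -c "
from h import *
delta([.5425,-.027,.195],6)"
```

```text
t 8.2667 pos [ 0.5465 -0.0356  0.207 ] yaw 5.25 F [ 0.5594 -0.8344 -0.3006] gap 0.22
tool shift mm now [-3.1336 -8.8756 12.0204] after rot [-3.064  -8.9396 11.9909] rot [-0.1121  0.2237 -0.7495]
```

Call:
{"op": "drive_tool", "data": {
  "linear": [
    [0,0,0],
    [-3,-5,0],
    [0,-4,4],
    [0,0,3],
    [0,0,0],
    [0,0,0]
  ],
  "rot": [
    [-0.1,0.2,-0.7],
    [0,0,0],
    [0,0,0],
    [0,0,0],
    [0,0,0],
    [0,0,0]
  ],
  "hand": [10,10,10,10,10,10]
}}

```text
t: 8.77
tcp_pos: [0.5411, -0.0268, 0.2016]
tool_rot: [0.999, 0.052, 0.0, -0.0]
force: [0.7, 0.8, 0.0]
finger_gap: 0.22
```

```bash
python3 -c "
from h import *
delta([.5425,-.027,.195],6)
s=manip.sense()
im=snap('scene','s5'); w=snap('wrist','w5')
a=cv2.resize(im[150:260,220:330,::-1],None,fx=4,fy=4,interpolation=2)
b=cv2.resize(w[150:370,170:390,::-1],None,fx=1.6,fy=2,interpolation=2)
cv2.imwrite('pics/c5.png',np.hstack([a,b]))
u=s['tcp_pos']-[0,0,.0966]; print('underside px',proj('scene',u),'mouth px',proj('scene',[.5425,-.027,.085]))
"
```

```text
t 8.7667 pos [ 0.5411 -0.0268  0.2016] yaw 5.94 F [0.6868 0.7638 0.0403] gap 0.22
tool shift mm now [1.3854 0.324  6.606 ] after rot [1.3864 0.3249 6.6058] rot [-0.0051 -0.0116 -0.0617]
underside px [258.6804 199.6308] mouth px [259.4251 206.7011]
```

View pics/c5.png

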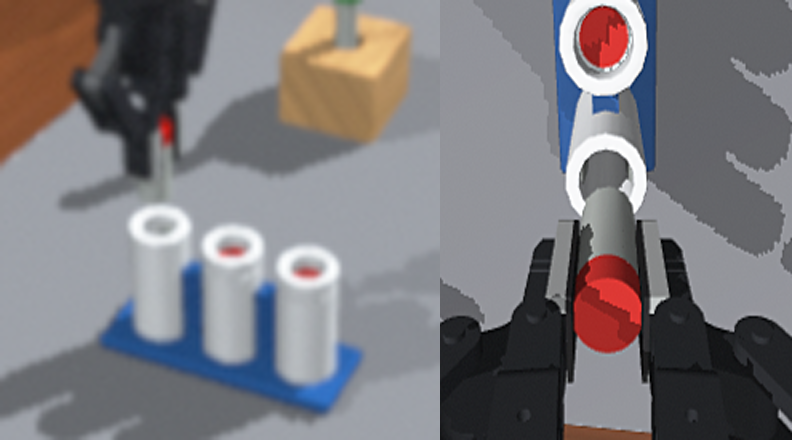

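Call:
{"op": "drive_tool", "data": {
  "linear": [
    [1.5,0.3,0],
    [0,0,7],
    [0,0,7],
    [0,0,6],
    [0,0,3],
    [0,0,0],
    [0,0,0]
  ],
  "rot": [
    [0,0,0],
    [0,0,0],
    [0,0,0],
    [0,0,0],
    [0,0,0],
    [0,0,0],
    [0,0,0]
  ],
  "hand": [10,10,10,10,10,10,10]
}}

```text
t: 9.45
tcp_pos: [0.543, -0.0271, 0.1761]
tool_rot: [0.999, 0.052, -0.0, -0.0]
force: [-0.2, 0.4, -1.1]
finger_gap: 0.222
```

```bash
python3 -c "
from h import *
delta([.5425,-.027,.166],6)"
```

```text
t 9.45 pos [ 0.543  -0.0271  0.1761] yaw 5.92 F [-0.1826  0.4109 -1.1495] gap 0.222
tool shift mm now [-0.4511 -0.1306 10.1424] after rot [-0.4515 -0.1351 10.1424] rot [-0.0218  0.0034 -0.0806]
```

Call:
{"op": "drive_tool", "data": {
  "linear": [
    [0,0,3],
    [0,0,2],
    [0,0,2],
    [0,0,1.5],
    [0,0,0]
  ],
  "rot": [
    [0,0,0],
    [0,0,0],
    [0,0,0],
    [0,0,0],
    [0,0,0]
  ],
  "hand": [10,10,10,10,10]
}}

```text
t: 9.87
tcp_pos: [0.543, -0.0264, 0.1668]
tool_rot: [0.999, 0.051, 0.0, -0.001]
force: [1.0, 0.7, 0.4]
finger_gap: 0.219
```

```bash
python3 -c "
from h import *
delta([.5425,-.027,.166],6)"
```

```text
t 9.8667 pos [ 0.543  -0.0264  0.1668] yaw 5.87 F [1.0497 0.6745 0.3653] gap 0.219
tool shift mm now [-0.5452  0.5758  0.7533] after rot [-0.5464  0.5732  0.7545] rot [-0.1064 -0.0064 -0.126 ]
```

Call:
{"op": "drive_tool", "data": {
  "linear": [
    [0,0.3,1],
    [0,0,1],
    [0,0,0]
  ],
  "rot": [
    [0,0,0],
    [0,0,0],
    [0,0,0]
  ],
  "hand": [10,10,10]
}}

```text
t: 10.12
tcp_pos: [0.543, -0.0263, 0.1647]
tool_rot: [0.999, 0.051, 0.0, -0.001]
force: [0.0, 0.9, -0.6]
finger_gap: 0.218
```

Call:
{"op": "drive_tool", "data": {
  "linear": [
    [0,0,0],
    [0,0,0],
    [0,0,0],
    [0,0,0],
    [0,0,0],
    [0,0,0],
    [0,0,0],
    [0,0,0]
  ],
  "rot": [
    [0,0,0],
    [0,0,0],
    [0,0,0],
    [0,0,0],
    [0,0,0],
    [0,0,0],
    [0,0,0],
    [0,0,0]
  ],
  "hand": [24,30,40,50,60,60,60,60]
}}

```text
t: 10.78
tcp_pos: [0.5441, -0.0279, 0.1652]
tool_rot: [0.999, 0.052, 0.001, 0.0]
force: [0.0, 0.8, -0.1]
finger_gap: 0.705
```

Call:
{"op": "drive_tool", "data": {
  "linear": [
    [0,0,-15],
    [0,0,-20],
    [0,0,-20],
    [0,0,-20],
    [-20,0,-15],
    [-25,0,0],
    [-25,0,0],
    [0,0,0],
    [0,0,0]
  ],
  "rot": [
    [0,0,0],
    [0,0,0],
    [0,0,0],
    [0,0,0],
    [0,0,0],
    [0,0,0],
    [0,0,0],
    [0,0,0],
    [0,0,0]
  ],
  "hand": [60,60,60,60,60,60,60,60,60]
}}

```text
t: 11.53
tcp_pos: [0.4725, -0.0354, 0.2591]
tool_rot: [0.999, 0.052, 0.002, 0.001]
force: [0.2, 0.2, -0.0]
finger_gap: 0.704
```

Run:
```python
from h import *
delta([.514,.244,.3],6)
s=manip.sense(); m=cams.camera_model("wrist")
w=snap('wrist','w6');im=snap('scene','s6')
a=cv2.resize(im[150:260,220:330,::-1],None,fx=4,fy=4,interpolation=2)
b=w[:300,130:430,::-1]; b=cv2.resize(b,(440,440))
cv2.imwrite('pics/c6.png',np.hstack([a,b]))
for z in (.115,.12): print(proj("wrist",[.5425,-.027,z],m))
for l in("cartridge_top","mouth"):
  for x in cams.spot_point(l,"wrist")[:3]: print(l,x["at"],x["score"],atz("wrist",x["at"],.117,m))
  cams.snapshot("wrist")
for x in cams.spot_point("cartridge_top","scene")[:3]: print(x["at"],x["score"])
print(proj("scene",[.5425,-.027,.117]))
```

```text
t 11.5333 pos [ 0.4725 -0.0354  0.2591] yaw 5.96 F [ 0.2317  0.2167 -0.0063] gap 0.704
tool shift mm now [  70.4332 -273.5117  -41.1204] after rot [  70.4462 -273.5471  -40.8612] rot [ 0.1135 -0.2299 -0.0372]
[274.0367 132.2072]
[274.0373 132.6974]
cartridge_top [275.5, 126.4] 0.68 [ 0.5466 -0.0276  0.117 ]
cartridge_top [467.9, 288.5] 0.67 [ 0.4348 -0.1991  0.117 ]
cartridge_top [509.2, 188.0] 0.6 [ 0.5209 -0.2029  0.117 ]
[189.8, 273.8] 0.64
[261.8, 192.0] 0.59
[148.8, 251.4] 0.56
[258.9752 195.6921]
```

View pics/c6.png

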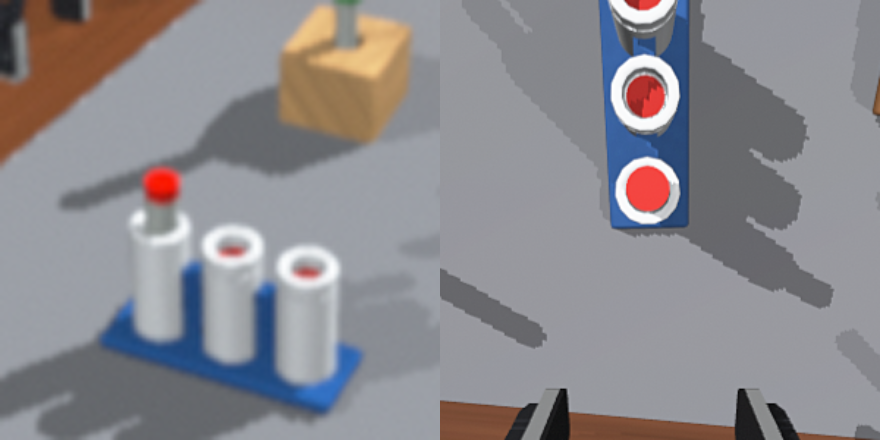

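The cartridge stands upright in the mouth, released (its cap is at crop (160,185)). Next is the rod: I'll stage in front of it.

Call:
{"op": "drive_tool", "data": {
  "linear": [
    [0,-10,-10],
    [0,-20,-10],
    [0,-20,-5],
    [0,-20,0],
    [0,-20,0],
    [0,-20,0],
    [0,-20,0],
    [0,-20,0],
    [0,-20,0],
    [0,-20,0],
    [0,-20,0],
    [0,-20,0],
    [0,-20,0],
    [0,-20,0],
    [0,-10,0],
    [0,0,0],
    [0,0,0],
    [0,0,0]
  ],
  "rot": [
    [0,0,0],
    [0,0,0],
    [0,0,0],
    [0,0,0],
    [0,0,0],
    [0,0,0],
    [0,0,0],
    [0,0,0],
    [0,0,0],
    [0,0,0],
    [0,0,0],
    [0,0,0],
    [0,0,0],
    [0,0,0],
    [0,0,0],
    [0,0,0],
    [0,0,0],
    [0,0,0]
  ],
  "hand": [85,85,85,85,85,85,85,85,85,85,85,85,85,85,85,85,85,85]
}}

```text
t: 13.38
tcp_pos: [0.4445, 0.2665, 0.2937]
tool_rot: [0.999, 0.054, 0.006, -0.001]
force: [-0.9, 0.0, 0.2]
finger_gap: 0.991
```

Run:
```python
from h import *
delta([.514,.244,.26],6)
m=cams.camera_model("wrist"); im=snap("wrist","w7"); h=cv2.cvtColor(im,cv2.COLOR_RGB2HSV).astype(int)
g=(h[...,0]>45)&(h[...,0]<85)&(h[...,1]>120)
n,l,st,c=cv2.connectedComponentsWithStats(g.astype(np.uint8))
for i in range(1,n):
    if st[i,4]>50: print("green",st[i],c[i])
for q,z in(("rod",.01),("stand",0),("stand",.055)):
    for x in cams.spot_point(q,"wrist")[:2]: print(q,x["at"],round(x["score"],2),atz("wrist",x["at"],z,m))
print("pred top",proj("wrist",[.514,.244,.16],m))
```

```text
t 13.3833 pos [0.4445 0.2665 0.2937] yaw 6.19 F [-0.9479  0.0202  0.1645] gap 0.991
tool shift mm now [66.2267 29.9292 34.4757] after rot [66.744  29.638  33.7214] rot [-0.1153 -0.7017  0.1919]
green [296 121  38  35 990] [315.1192 137.2485]
rod [299.9, 130.9] 0.56 [0.5123 0.2462 0.01  ]
stand [297.7, 130.2] 0.73 [0.5124 0.248  0.    ]
stand [297.7, 130.2] 0.73 [0.5147 0.2523 0.055 ]
pred top [320.9409 140.7355]
```

View pics/w7.png

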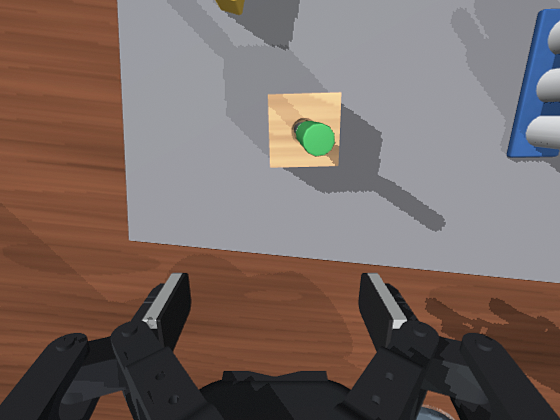

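Call:
{"op": "drive_tool", "data": {
  "linear": [
    [0,0,0],
    [12,6,0],
    [15,6,0],
    [15,6,0],
    [15,6,0],
    [6,2,10],
    [0,0,10],
    [0,0,0],
    [0,0,0]
  ],
  "rot": [
    [0,-0.7,0.2],
    [0,0,0],
    [0,0,0],
    [0,0,0],
    [0,0,0],
    [0,0,0],
    [0,0,0],
    [0,0,0],
    [0,0,0]
  ],
  "hand": [85,85,85,85,85,85,85,85,85]
}}

```text
t: 14.33
tcp_pos: [0.5174, 0.2396, 0.2704]
tool_rot: [0.999, 0.048, -0.001, -0.0]
force: [-0.0, 0.1, 0.4]
finger_gap: 0.992
```

Run:
```python
from h import *
delta([.5147,.246,.179],6)
m=cams.camera_model("wrist"); im=snap("wrist","w8"); h=cv2.cvtColor(im,cv2.COLOR_RGB2HSV).astype(int)
g=(h[...,0]>45)&(h[...,0]<85)&(h[...,1]>120)
b=(h[...,2]>np.percentile(h[...,2][g],60)-8)&g
print("bright green")
n,l,st,c=cv2.connectedComponentsWithStats(b.astype(np.uint8))
for i in range(1,n):
    if st[i,4]>200: print(st[i],c[i],atz("wrist",c[i],.16,m)); 
# block outline
w=(h[...,0]>8)&(h[...,0]<25)&(h[...,2]>190)&(h[...,1]>60); w[:40]=0
w=cv2.morphologyEx(w.astype(np.uint8),cv2.MORPH_OPEN,np.ones((5,5)))
for c in cv2.findContours(w,0,1)[0]:
    if cv2.contourArea(c)>2000:
        r=cv2.minAreaRect(c); print("block",r,atz("wrist",r[0],.055,m))
cv2.imwrite("pics/w8.png",im[:,:,::-1])
```

```text
t 14.3333 pos [0.5174 0.2396 0.2704] yaw 5.5 F [-0.0041  0.1064  0.3979] gap 0.992
tool shift mm now [-1.8482 -6.5383 91.3751] after rot [-2.0027 -6.6113 91.3666] rot [-0.0352  0.1331 -0.5034]
bright green
[250 235  31  28 658] [265.3739 248.4924] [0.5133 0.2466 0.16  ]
block ((268.98419189453125, 200.62832641601562), (67.1519775390625, 72.82770538330078), 87.56334686279297) [0.5151 0.2463 0.055 ]
```

View pics/w8.png

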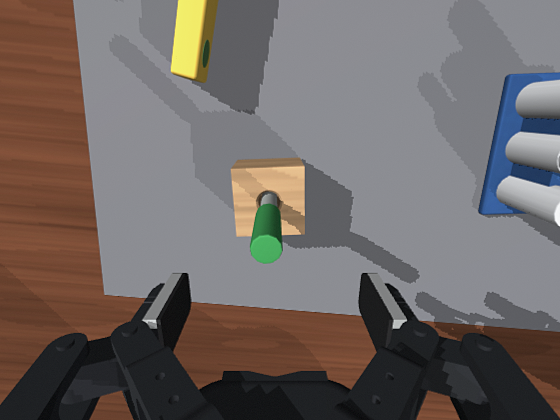

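Call:
{"op": "drive_tool", "data": {
  "linear": [
    [0,0,0],
    [-2.5,-7,0],
    [0,0,0],
    [0,0,12],
    [0,0,15],
    [0,0,15],
    [0,0,12],
    [0,0,0],
    [0,0,0]
  ],
  "rot": [
    [0,0.1,-0.5],
    [0,0,0],
    [0,0,0],
    [0,0,0],
    [0,0,0],
    [0,0,0],
    [0,0,0],
    [0,0,0],
    [0,0,0]
  ],
  "hand": [85,85,85,85,85,85,85,85,85]
}}

```text
t: 15.13
tcp_pos: [0.5098, 0.2512, 0.2179]
tool_rot: [0.998, 0.057, 0.001, -0.001]
force: [-0.1, 0.0, -0.1]
finger_gap: 0.997
```

```bash
python3 -c "
from h import *
delta([.514,.2464,.179],6)"
```

```text
t 15.1333 pos [0.5098 0.2512 0.2179] yaw 6.48 F [-0.0772  0.0238 -0.096 ] gap 0.997
tool shift mm now [ 3.4897  5.2868 38.9182] after rot [ 3.6516  5.1867 38.9168] rot [-0.1035 -0.174   0.4786]
```

Call:
{"op": "drive_tool", "data": {
  "linear": [
    [0,0,0],
    [3,4,0],
    [0,0,0],
    [0,0,10],
    [0,0,12],
    [0,0,10],
    [0,0,4],
    [0,0,0],
    [0,0,0]
  ],
  "rot": [
    [-0.1,-0.2,0.4],
    [0,0,0],
    [0,0,0],
    [0,0,0],
    [0,0,0],
    [0,0,0],
    [0,0,0],
    [0,0,0],
    [0,0,0]
  ],
  "hand": [85,85,85,85,85,85,85,85,85]
}}

```text
t: 15.88
tcp_pos: [0.5158, 0.248, 0.1833]
tool_rot: [0.999, 0.053, 0.004, -0.001]
force: [0.0, -0.1, -0.5]
finger_gap: 0.996
```

```bash
python3 -c "
from h import *
delta([.514,.2464,.179],6)"
```

```text
t 15.8833 pos [0.5158 0.248  0.1833] yaw 6.07 F [ 0.02   -0.0745 -0.5134] gap 0.996
tool shift mm now [-2.0437  1.4409  4.281 ] after rot [-2.0083  1.4386  4.2984] rot [-0.0628 -0.4496  0.0676]
```

Call:
{"op": "drive_tool", "data": {
  "linear": [
    [-1.8,1.4,0],
    [0,0,4],
    [0,0,0],
    [0,0,0],
    [0,0,0],
    [0,0,0],
    [0,0,0],
    [0,0,0],
    [0,0,0],
    [0,0,0],
    [0,0,0],
    [0,0,0],
    [0,0,0]
  ],
  "rot": [
    [0,-0.4,0],
    [0,0,0],
    [0,0,0],
    [0,0,0],
    [0,0,0],
    [0,0,0],
    [0,0,0],
    [0,0,0],
    [0,0,0],
    [0,0,0],
    [0,0,0],
    [0,0,0],
    [0,0,0]
  ],
  "hand": [85,85,85,60,40,30,15,12,12,12,12,12,12],
  "force": 80
}}

```text
t: 16.97
tcp_pos: [0.5149, 0.2464, 0.1805]
tool_rot: [0.999, 0.053, 0.002, -0.001]
force: [-0.7, 0.9, -0.7]
finger_gap: 0.237
```

```bash
python3 -c "
from h import *
delta([.514,.2464,.3],6)"
```

```text
t 16.9667 pos [0.5149 0.2464 0.1805] yaw 6.08 F [-0.7089  0.8886 -0.6977] gap 0.237
tool shift mm now [  -0.4938   -0.2173 -119.5163] after rot [  -0.8902   -0.0683 -119.5142] rot [-0.0709 -0.1899  0.083 ]
```

Call:
{"op": "drive_tool", "data": {
  "linear": [
    [0,0,-6],
    [0,0,-10],
    [0,0,-12],
    [0,0,-15],
    [0,0,-15],
    [0,0,-15],
    [0,0,-15],
    [0,0,-15],
    [0,0,-15],
    [0,0,-8],
    [0,0,0],
    [0,0,0]
  ],
  "rot": [
    [0,0,0],
    [0,0,0],
    [0,0,0],
    [0,0,0],
    [0,0,0],
    [0,0,0],
    [0,0,0],
    [0,0,0],
    [0,0,0],
    [0,0,0],
    [0,0,0],
    [0,0,0]
  ],
  "hand": [12,12,12,12,12,12,12,12,12,12,12,12]
}}

```text
t: 17.97
tcp_pos: [0.513, 0.2464, 0.3182]
tool_rot: [0.999, 0.053, 0.002, -0.001]
force: [0.0, -0.1, -2.1]
finger_gap: 0.236
```

```bash
python3 -c "
from h import *
delta([.5435,-.027,.32],6)"
```

```text
t 17.9667 pos [0.513  0.2464 0.3182] yaw 6.08 F [ 0.0236 -0.1195 -2.1148] gap 0.236
tool shift mm now [  1.422  275.0936  -2.4603] after rot [  1.7881 275.0967  -1.7711] rot [-0.1449 -0.2244  0.078 ]
```

Call:
{"op": "drive_tool", "data": {
  "linear": [
    [0,10,0],
    [0,20,0],
    [0,20,0],
    [0,20,0],
    [0,20,0],
    [0,20,0],
    [0,20,0],
    [0,20,0],
    [0,20,0],
    [0,20,0],
    [0,20,0],
    [0,15,0],
    [0,10,0],
    [0,5,0],
    [0,0,0],
    [0,0,0],
    [0,0,0]
  ],
  "rot": [
    [0,0,0],
    [0,0,0],
    [0,0,0],
    [0,0,0],
    [0,0,0],
    [0,0,0],
    [0,0,0],
    [0,0,0],
    [0,0,0],
    [0,0,0],
    [0,0,0],
    [0,0,0],
    [0,0,0],
    [0,0,0],
    [0,0,0],
    [0,0,0],
    [0,0,0]
  ],
  "hand": [12,12,12,12,12,12,12,12,12,12,12,12,12,12,12,12,12]
}}

```text
t: 19.38
tcp_pos: [0.5301, -0.0108, 0.301]
tool_rot: [0.998, 0.053, -0.016, -0.002]
force: [-0.1, 1.1, -0.7]
finger_gap: 0.235
```

```bash
python3 -c "
from h import *
delta([.5435,-.027,.315],6)"
```

```text
t 19.3833 pos [ 0.5301 -0.0108  0.301 ] yaw 6.12 F [-0.1     1.0955 -0.7404] gap 0.235
tool shift mm now [ 11.1284  17.4144 -14.4979] after rot [ 11.6104  17.4721 -14.0432] rot [-0.3198  1.8004  0.1102]
```

Call:
{"op": "drive_tool", "data": {
  "linear": [
    [0,0,-10],
    [0,0,0],
    [6,8,0],
    [5,8,0],
    [0,0,0],
    [0,0,0],
    [0,0,0]
  ],
  "rot": [
    [0,0,0],
    [-0.3,1.8,0.1],
    [0,0,0],
    [0,0,0],
    [0,0,0],
    [0,0,0],
    [0,0,0]
  ],
  "hand": [12,12,12,12,12,12,12]
}}

```text
t: 19.97
tcp_pos: [0.5453, -0.0234, 0.3141]
tool_rot: [0.998, 0.055, 0.001, -0.0]
force: [-0.1, -0.0, -0.1]
finger_gap: 0.237
```

```bash
python3 -c "
from h import *
delta([.5435,-.027,.305],6)"
```

```text
t 19.9667 pos [ 0.5453 -0.0234  0.3141] yaw 6.36 F [-0.0605 -0.0298 -0.0753] gap 0.237
tool shift mm now [-2.152   3.3619  9.0769] after rot [-2.1148  3.3715  9.0821] rot [-0.0249 -0.1008  0.3619]
```

Call:
{"op": "drive_tool", "data": {
  "linear": [
    [-1.5,3,0],
    [0,0,0],
    [0,0,4],
    [0,0,0],
    [0,0,0]
  ],
  "rot": [
    [0,-0.1,0.3],
    [0,0,0],
    [0,0,0],
    [0,0,0],
    [0,0,0]
  ],
  "hand": [12,12,12,12,12]
}}

```text
t: 20.38
tcp_pos: [0.5436, -0.0268, 0.3093]
tool_rot: [0.999, 0.053, -0.001, -0.001]
force: [-0.0, 0.6, -0.8]
finger_gap: 0.24
```

```bash
python3 -c "
from h import *
delta([.544,-.0265,.295],6)
im=snap('scene','s9'); w=snap('wrist','w9')
a=cv2.resize(im[150:260,220:330,::-1],None,fx=4,fy=4,interpolation=2)
b=cv2.resize(w[40:260,170:390,::-1],None,fx=1.6,fy=2,interpolation=2)
cv2.imwrite('pics/c9.png',np.hstack([a,b]))
s=manip.sense();u=s['tcp_pos']-[0,0,.1705]; print('rod end px',proj('scene',u),'top px',proj('scene',[.544,-.0265,.117]))
"
```

```text
t 20.3833 pos [ 0.5436 -0.0268  0.3093] yaw 6.02 F [-0.0081  0.5681 -0.7944] gap 0.24
tool shift mm now [ 0.4357 -0.2064 14.3177] after rot [ 0.4073 -0.2236 14.3183] rot [-0.0683  0.1134  0.0245]
rod end px [259.1159 188.0507] top px [259.6399 195.7845]
```

View pics/c9.png

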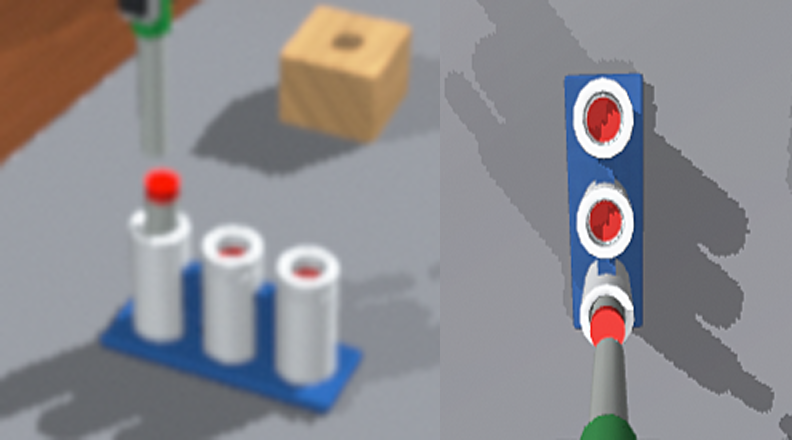

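The rod is in line laterally (wrist crop column 609 against 607). In the scene view it sits a little short of the cap in +x (column 153 against 162), so I'll measure that more precisely.

Run:
```python
from h import *
s=manip.sense(); T=s["tcp_pos"]
a=cv2.imread("pics/s6.png").astype(int);b=cv2.imread("pics/s9.png").astype(int)
d=np.abs(a-b).sum(2)
for r in range(166,192,2):
    row=d[r,248:272].astype(float); row[row<25]=0
    if row.sum()>0: print(r,"rod col",round((row*np.arange(248,272)).sum()/row.sum(),2),"w",(row>60).sum())
for z in(.139,.16,.2):print("pred",z,proj("scene",[T[0],T[1],z]))
h=cv2.cvtColor(b.astype(np.uint8),cv2.COLOR_BGR2HSV).astype(int)
red=((h[...,0]<8)|(h[...,0]>172))&(h[...,1]>120); ys,xs=np.nonzero(red[185:207,245:275]);print("cap",xs.mean()+245,ys.mean()+185,ys.min()+185,ys.max()+185)
for z in(.107,.112,.117):print("pred cap",z,proj("scene",[.544,-.0265,z]))
print("dpx/dx,dy per mm",(proj("scene",[.554,-.0265,.117])-proj("scene",[.544,-.0265,.117]))/10,(proj("scene",[.544,-.0165,.117])-proj("scene",[.544,-.0265,.117]))/10)
m=cams.camera_model("wrist");w=cv2.imread("pics/w9.png");g=cv2.cvtColor(w,cv2.COLOR_BGR2HSV).astype(int)
rd=((g[...,0]<8)|(g[...,0]>172))&(g[...,1]>150);rd[:185]=0;rd[225:]=0;rd[:,:250]=0;rd[:,300:]=0
ys,xs=np.nonzero(rd);print("wrist cap cols",xs.min(),xs.max(),"rows",ys.min(),ys.max())
for p in([.544,-.0265,.117],[.544+.01,-.0265,.117],[.544,-.0365,.117],[.544,-.0165,.117],T-[0,0,.1705],T-[-.008,0,.1705]):print(proj("wrist",p,m))
for r in(206,212,220,230,240):
    x=np.abs(np.diff(w[r].astype(int).sum(1)));x[:250]=0;x[305:]=0;i=np.argsort(x)[-3:];print(r,sorted(i))
```

```text
166 rod col 257.1 w 2
168 rod col 257.09 w 2
170 rod col 257.12 w 3
172 rod col 257.06 w 3
174 rod col 257.12 w 3
176 rod col 257.17 w 3
178 rod col 257.19 w 2
180 rod col 257.81 w 2
182 rod col 257.82 w 2
184 rod col 257.8 w 3
186 rod col 257.78 w 2
188 rod col 263.83 w 5
190 rod col 264.7 w 13
pred 0.139 [259.1127 187.9698]
pred 0.16 [258.8079 180.355 ]
pred 0.2 [258.2092 165.3544]
cap 260.15625 196.015625 192 200
pred cap 0.107 [259.7785 199.266 ]
pred cap 0.112 [259.7094 197.5299]
pred cap 0.117 [259.6399 195.7845]
dpx/dx,dy per mm [0.3638 0.1361] [ 0.2412 -0.2208]
wrist cap cols 264 284 rows 193 212
[275.8647 205.6776]
[277.02   195.2991]
[286.6162 206.754 ]
[265.0884 204.5987]
[276.0909 213.9764]
[277.0894 205.1129]
206 [np.int64(259), np.int64(263), np.int64(285)]
212 [np.int64(265), np.int64(283), np.int64(300)]
220 [np.int64(266), np.int64(284), np.int64(285)]
230 [np.int64(265), np.int64(285), np.int64(286)]
240 [np.int64(279), np.int64(285), np.int64(286)]
```

Call:
{"op": "drive_tool", "data": {
  "linear": [
    [2.5,0,0],
    [2,0,0],
    [0,0,0],
    [0,0,0]
  ],
  "rot": [
    [0,0.1,0],
    [0,0,0],
    [0,0,0],
    [0,0,0]
  ],
  "hand": [12,12,12,12]
}}

```text
t: 20.82
tcp_pos: [0.5486, -0.026, 0.3094]
tool_rot: [0.999, 0.053, -0.0, -0.001]
force: [-0.2, -0.4, -1.6]
finger_gap: 0.236
```

```bash
cat > al.py <<'E'
from h import *
import sys
def run(bn,wn):
    b=cv2.imread(bn).astype(int)
    for r in(170,176,182,186): print("scene",r,b[r,250:268].sum(1)//3)
    h=cv2.cvtColor(b.astype(np.uint8),cv2.COLOR_BGR2HSV).astype(int)
    red=((h[...,0]<8)|(h[...,0]>172))&(h[...,1]>100); ys,xs=np.nonzero(red[188:207,245:275]);print("cap",xs.min()+245,xs.max()+245,xs.mean()+245)
    w=cv2.imread(wn);g=cv2.cvtColor(w,cv2.COLOR_BGR2HSV).astype(int)
    rd=((g[...,0]<8)|(g[...,0]>172))&(g[...,1]>150);rd[:180]=0;rd[235:]=0;rd[:,:250]=0;rd[:,300:]=0
    print("wrist red rows per col",[(c,np.nonzero(rd[:,c])[0][[0,-1]].tolist() if rd[:,c].any() else None) for c in range(262,288,3)])
E
python3 - <<'E'
from al import *
run("pics/s9.png","pics/w9.png")
delta([.544,-.0265,.295],6)
m=cams.camera_model("wrist");snap("wrist","w10");snap("scene","s10");run("pics/s10.png","pics/w10.png")
T=manip.sense()["tcp_pos"]
print("scene pred",proj("scene",T-[0,0,.15]),"wrist far edge pred",proj("wrist",T-[-.008,0,.1705],m),"cap far",proj("wrist",[.554,-.0265,.117],m))
E
```

```text
scene 170 [161 160 159 156 143 138 143 142 138 135 143 157 160 161 159 160 161 159]
scene 176 [160 159 160 156 145 138 142 144 138 135 143 156 160 160 160 159 159 160]
scene 182 [160 160 160 159 156 147 146 144 139 134 141 155 161 160 161 159 160 160]
scene 186 [160 160 160 159 158 146 144 145 140 134 141 154 162 161 159 160 159 153]
cap 256 264 260.0
wrist red rows per col [(262, None), (265, [198, 210]), (268, [195, 211]), (271, [194, 208]), (274, [193, 208]), (277, [193, 208]), (280, [195, 209]), (283, [198, 211]), (286, None)]
t 20.8167 pos [ 0.5486 -0.026   0.3094] yaw 6.04 F [-0.2383 -0.3606 -1.6216] gap 0.236
tool shift mm now [-4.6132  0.0214 14.3846] after rot [-4.6124  0.0066 14.3849] rot [-0.0733 -0.0032  0.0446]
scene 170 [161 160 159 161 160 156 145 138 141 144 139 134 143 156 161 160 160 161]
scene 176 [160 160 160 160 160 158 149 143 143 144 140 134 141 155 160 160 159 160]
scene 182 [159 160 160 161 160 160 155 144 142 144 141 135 139 154 161 161 161 161]
scene 186 [159 160 160 159 160 159 156 146 143 144 140 135 137 151 160 161 159 153]
cap 256 264 260.0
wrist red rows per col [(262, None), (265, [204, 215]), (268, [201, 211]), (271, [199, 208]), (274, [199, 208]), (277, [199, 208]), (280, [200, 209]), (283, [203, 212]), (286, None)]
scene pred [260.8175 181.1071] wrist far edge pred [277.1263 205.6308] cap far [277.1685 201.0507]
```

The rod and cap now agree in both views (scene 259.9 against 260.0, wrist x .546 for both). Now down onto the cap.

Call:
{"op": "drive_tool", "data": {
  "linear": [
    [0,0,5],
    [0,0,5],
    [0,0,3],
    [0,0,1],
    [0,0,0]
  ],
  "rot": [
    [0,0,0],
    [0,0,0],
    [0,0,0],
    [0,0,0],
    [0,0,0]
  ],
  "hand": [12,12,12,12,12]
}}

```text
t: 21.33
tcp_pos: [0.5481, -0.026, 0.2936]
tool_rot: [0.999, 0.053, -0.0, -0.001]
force: [-0.0, 0.2, -1.4]
finger_gap: 0.243
```

Call:
{"op": "drive_tool", "data": {
  "linear": [
    [0,0,1],
    [0,0,1],
    [0,0,1],
    [0,0,1],
    [0,0,1]
  ],
  "rot": [
    [0,0,0],
    [0,0,0],
    [0,0,0],
    [0,0,0],
    [0,0,0]
  ],
  "hand": [12,12,12,12,12]
}}

```text
t: 21.75
tcp_pos: [0.5483, -0.026, 0.2882]
tool_rot: [0.999, 0.053, -0.0, -0.001]
force: [0.2, -0.1, -0.7]
finger_gap: 0.238
```

Call:
{"op": "drive_tool", "data": {
  "linear": [
    [0,0,1],
    [0,0,1],
    [0,0,1],
    [0,0,1],
    [0,0,1]
  ],
  "rot": [
    [0,0,0],
    [0,0,0],
    [0,0,0],
    [0,0,0],
    [0,0,0]
  ],
  "hand": [12,12,12,12,12]
}}

```text
t: 22.17
tcp_pos: [0.549, -0.0263, 0.2848]
tool_rot: [0.999, 0.053, 0.001, -0.0]
force: [-0.2, 0.2, 4.0]
finger_gap: 0.241
```

```bash
python3 -c "
from h import *
delta([.5483,-.0265,.26],6)"
```

```text
t 22.1667 pos [ 0.549  -0.0263  0.2848] yaw 6.05 F [-0.1948  0.2141  3.9563] gap 0.241
tool shift mm now [-0.7798  0.1124 24.8107] after rot [-0.7269  0.1139 24.8123] rot [ 0.002  -0.1219  0.0516]
```

Call:
{"op": "drive_tool", "data": {
  "linear": [
    [0,0,1.5],
    [0,0,1.5],
    [0,0,1.5],
    [0,0,1.5],
    [0,0,1.5],
    [0,0,1.5],
    [0,0,1.5],
    [0,0,1.5]
  ],
  "rot": [
    [0,0,0],
    [0,0,0],
    [0,0,0],
    [0,0,0],
    [0,0,0],
    [0,0,0],
    [0,0,0],
    [0,0,0]
  ],
  "hand": [12,12,12,12,12,12,12,12]
}}

```text
t: 22.83
tcp_pos: [0.5489, -0.0262, 0.2734]
tool_rot: [0.999, 0.053, 0.001, 0.0]
force: [-1.5, -0.5, 4.5]
finger_gap: 0.243
```

```bash
python3 -c "
from h import *
delta([.5483,-.0265,.26],6)"
```

```text
t 22.8333 pos [ 0.5489 -0.0262  0.2734] yaw 6.06 F [-1.4669 -0.5419  4.4674] gap 0.243
tool shift mm now [-0.6448  0.2696 13.431 ] after rot [-0.6079  0.2742 13.4326] rot [ 0.0167 -0.1559  0.0615]
```

Call:
{"op": "drive_tool", "data": {
  "linear": [
    [-0.3,0,1.2],
    [-0.3,0,1.2],
    [0,0,1.2],
    [0,0,1.2],
    [0,0,1.2],
    [0,0,1.2],
    [0,0,1.2],
    [0,0,1.2],
    [0,0,1.2],
    [0,0,1.2],
    [0,0,1.2]
  ],
  "rot": [
    [0,0,0],
    [0,0,0],
    [0,0,0],
    [0,0,0],
    [0,0,0],
    [0,0,0],
    [0,0,0],
    [0,0,0],
    [0,0,0],
    [0,0,0],
    [0,0,0]
  ],
  "hand": [12,12,12,12,12,12,12,12,12,12,12]
}}

```text
t: 23.75
tcp_pos: [0.5472, -0.026, 0.2577]
tool_rot: [0.999, 0.053, -0.0, -0.0]
force: [-1.1, 0.4, 3.6]
finger_gap: 0.236
```

Call:
{"op": "drive_tool", "data": {
  "linear": [
    [0,0,0.6],
    [0,0,0.6],
    [0,0,0.6]
  ],
  "rot": [
    [0,0,0],
    [0,0,0],
    [0,0,0]
  ],
  "hand": [12,12,12]
}}

```text
t: 24.0
tcp_pos: [0.5471, -0.026, 0.2554]
tool_rot: [0.999, 0.053, -0.001, -0.0]
force: [-1.4, 0.5, 3.3]
finger_gap: 0.238
```

```bash
python3 -c "
from h import *
delta([.5483,-.0265,.255],6)"
```

```text
t 24.0 pos [ 0.5471 -0.026   0.2554] yaw 6.06 F [-1.4257  0.4916  3.3489] gap 0.238
tool shift mm now [1.135  0.6199 0.3739] after rot [1.1353 0.6183 0.3756] rot [-0.0561  0.0549  0.0623]
```

Call:
{"op": "drive_tool", "data": {
  "linear": [
    [0,0,0.4],
    [0,0,0.4],
    [0,0,0.4]
  ],
  "rot": [
    [0,0,0],
    [0,0,0],
    [0,0,0]
  ],
  "hand": [12,12,12]
}}

```text
t: 24.25
tcp_pos: [0.5471, -0.026, 0.254]
tool_rot: [0.999, 0.053, -0.001, -0.0]
force: [-1.2, -0.9, 3.8]
finger_gap: 0.234
```

Call:
{"op": "drive_tool", "data": {
  "linear": [
    [0,0,0.4],
    [0,0,0.4],
    [0,0,0.4]
  ],
  "rot": [
    [0,0,0],
    [0,0,0],
    [0,0,0]
  ],
  "hand": [12,12,12]
}}

```text
t: 24.5
tcp_pos: [0.5471, -0.026, 0.2528]
tool_rot: [0.999, 0.053, -0.001, -0.0]
force: [-2.0, 0.4, 3.5]
finger_gap: 0.239
```

Call:
{"op": "drive_tool", "data": {
  "linear": [
    [0,0,0.4],
    [0,0,0.4],
    [0,0,0.4],
    [0,0,0.4]
  ],
  "rot": [
    [0,0,0],
    [0,0,0],
    [0,0,0],
    [0,0,0]
  ],
  "hand": [12,12,12,12]
}}

```text
t: 24.83
tcp_pos: [0.5471, -0.026, 0.2511]
tool_rot: [0.999, 0.053, -0.0, -0.0]
force: [-1.1, 0.1, 3.9]
finger_gap: 0.238
```

Call:
{"op": "drive_tool", "data": {
  "linear": [
    [0,0,0.4],
    [0,0,0.4],
    [0,0,0.4],
    [0,0,0.4]
  ],
  "rot": [
    [0,0,0],
    [0,0,0],
    [0,0,0],
    [0,0,0]
  ],
  "hand": [12,12,12,12]
}}

```text
t: 25.17
tcp_pos: [0.547, -0.026, 0.2493]
tool_rot: [0.999, 0.053, -0.001, -0.0]
force: [-1.7, 0.3, 3.3]
finger_gap: 0.239
```

Call:
{"op": "drive_tool", "data": {
  "linear": [
    [0,0,0.4],
    [0,0,0.4],
    [0,0,0.4],
    [0,0,0.4]
  ],
  "rot": [
    [0,0,0],
    [0,0,0],
    [0,0,0],
    [0,0,0]
  ],
  "hand": [12,12,12,12]
}}

```text
t: 25.5
tcp_pos: [0.547, -0.026, 0.2476]
tool_rot: [0.999, 0.053, -0.0, -0.0]
force: [-1.9, 0.4, 2.9]
finger_gap: 0.24
```

Call:
{"op": "drive_tool", "data": {
  "linear": [
    [0,0,0.4],
    [0,0,0.4],
    [0,0,0.4],
    [0,0,0.4]
  ],
  "rot": [
    [0,0,0],
    [0,0,0],
    [0,0,0],
    [0,0,0]
  ],
  "hand": [12,12,12,12]
}}

```text
t: 25.83
tcp_pos: [0.547, -0.0259, 0.2459]
tool_rot: [0.999, 0.053, -0.0, -0.0]
force: [-1.7, -0.1, 3.7]
finger_gap: 0.236
```

Call:
{"op": "drive_tool", "data": {
  "linear": [
    [0,0,0.4],
    [0,0,0.4],
    [0,0,0.4],
    [0,0,0.4]
  ],
  "rot": [
    [0,0,0],
    [0,0,0],
    [0,0,0],
    [0,0,0]
  ],
  "hand": [12,12,12,12]
}}

```text
t: 26.17
tcp_pos: [0.5471, -0.0259, 0.2441]
tool_rot: [0.999, 0.053, -0.0, -0.0]
force: [-1.5, -0.2, 3.5]
finger_gap: 0.236
```

Call:
{"op": "drive_tool", "data": {
  "linear": [
    [0,0,0.4],
    [0,0,0.4],
    [0,0,0.4],
    [0,0,0.4]
  ],
  "rot": [
    [0,0,0],
    [0,0,0],
    [0,0,0],
    [0,0,0]
  ],
  "hand": [12,12,12,12]
}}

```text
t: 26.5
tcp_pos: [0.5471, -0.0259, 0.2423]
tool_rot: [0.999, 0.053, -0.0, -0.0]
force: [-1.6, 0.3, 4.1]
finger_gap: 0.242
```

Call:
{"op": "drive_tool", "data": {
  "linear": [
    [0,0,0.4],
    [0,0,0.4],
    [0,0,0.4],
    [0,0,0.4]
  ],
  "rot": [
    [0,0,0],
    [0,0,0],
    [0,0,0],
    [0,0,0]
  ],
  "hand": [12,12,12,12]
}}

```text
t: 26.83
tcp_pos: [0.547, -0.0259, 0.2405]
tool_rot: [0.999, 0.053, -0.0, -0.0]
force: [-2.2, 0.2, 4.4]
finger_gap: 0.236
```

Call:
{"op": "drive_tool", "data": {
  "linear": [
    [0,0,0.4],
    [0,0,0.4],
    [0,0,0.4],
    [0,0,0.4]
  ],
  "rot": [
    [0,0,0],
    [0,0,0],
    [0,0,0],
    [0,0,0]
  ],
  "hand": [12,12,12,12]
}}

```text
t: 27.17
tcp_pos: [0.5471, -0.0259, 0.2388]
tool_rot: [0.999, 0.053, -0.0, -0.0]
force: [-1.2, 0.8, 4.8]
finger_gap: 0.237
```

Call:
{"op": "drive_tool", "data": {
  "linear": [
    [0,0,0.4],
    [0,0,0.4],
    [0,0,0.4],
    [0,0,0.4]
  ],
  "rot": [
    [0,0,0],
    [0,0,0],
    [0,0,0],
    [0,0,0]
  ],
  "hand": [12,12,12,12]
}}

```text
t: 27.5
tcp_pos: [0.5472, -0.0259, 0.2385]
tool_rot: [0.999, 0.053, -0.0, -0.0]
force: [-1.6, 0.3, 6.7]
finger_gap: 0.24
```

The stop is felt: travel stalls at z .2385. Now I'll raise the pressure stepwise.

Call:
{"op": "drive_tool", "data": {
  "linear": [
    [0,0,0.6],
    [0,0,0.6],
    [0,0,0.6]
  ],
  "rot": [
    [0,0,0],
    [0,0,0],
    [0,0,0]
  ],
  "hand": [12,12,12]
}}

```text
t: 27.75
tcp_pos: [0.5472, -0.0259, 0.2386]
tool_rot: [0.999, 0.053, 0.0, -0.0]
force: [-1.4, 0.1, 6.8]
finger_gap: 0.236
```

Call:
{"op": "drive_tool", "data": {
  "linear": [
    [0,0,0.9],
    [0,0,0.9],
    [0,0,0.9]
  ],
  "rot": [
    [0,0,0],
    [0,0,0],
    [0,0,0]
  ],
  "hand": [12,12,12]
}}

```text
t: 28.0
tcp_pos: [0.5472, -0.0259, 0.2385]
tool_rot: [0.999, 0.053, 0.0, -0.0]
force: [-3.4, -0.1, 9.2]
finger_gap: 0.239
```

Call:
{"op": "drive_tool", "data": {
  "linear": [
    [0,0,1.2],
    [0,0,1.2],
    [0,0,1.2]
  ],
  "rot": [
    [0,0,0],
    [0,0,0],
    [0,0,0]
  ],
  "hand": [12,12,12]
}}

```text
t: 28.25
tcp_pos: [0.5472, -0.0258, 0.2385]
tool_rot: [0.999, 0.053, 0.001, 0.0]
force: [-3.3, 0.2, 10.9]
finger_gap: 0.239
```

Call:
{"op": "drive_tool", "data": {
  "linear": [
    [0,0,1.5],
    [0,0,1.5],
    [0,0,1.5]
  ],
  "rot": [
    [0,0,0],
    [0,0,0],
    [0,0,0]
  ],
  "hand": [12,12,12]
}}

```text
t: 28.5
tcp_pos: [0.5471, -0.0257, 0.2385]
tool_rot: [0.999, 0.053, 0.001, 0.001]
force: [-3.8, 0.3, 12.5]
finger_gap: 0.233
```

Call:
{"op": "drive_tool", "data": {
  "linear": [
    [0,0,1.7],
    [0,0,1.7],
    [0,0,1.7],
    [0,0,1.7]
  ],
  "rot": [
    [0,0,0],
    [0,0,0],
    [0,0,0],
    [0,0,0]
  ],
  "hand": [12,12,12,12]
}}

```text
t: 28.83
tcp_pos: [0.5469, -0.0256, 0.2384]
tool_rot: [0.999, 0.054, 0.002, 0.001]
force: [-4.3, 0.8, 14.4]
finger_gap: 0.236
```

```bash
python3 -c "
from h import *
delta([.5471,-.026,.2385],6); s=manip.sense(); print(s['ft_torque'],s['tcp_pos'],s['qd'])"
```

```text
t 28.8333 pos [ 0.5469 -0.0256  0.2384] yaw 6.16 F [-4.3156  0.808  14.3691] gap 0.236
tool shift mm now [ 0.1143  0.4583 -0.062 ] after rot [ 0.1154  0.4578 -0.0636] rot [ 0.134  -0.2537  0.1633]
[0.1749 1.1157 0.0289] [ 0.5469 -0.0256  0.2384] [ 0.0003 -0.0034  0.0039 -0.0027 -0.008   0.0013]
```

Call:
{"op": "drive_tool", "data": {
  "linear": [
    [0,0,1.6],
    [0,0,1.6],
    [0,0,1.6],
    [0,0,1.6]
  ],
  "rot": [
    [0,-0.1,0],
    [0,0,0],
    [0,0,0],
    [0,0,0]
  ],
  "hand": [12,12,12,12]
}}

```text
t: 29.17
tcp_pos: [0.5469, -0.0253, 0.2385]
tool_rot: [0.999, 0.054, 0.002, 0.002]
force: [-4.2, 1.1, 13.7]
finger_gap: 0.238
```

Call:
{"op": "drive_tool", "data": {
  "linear": [
    [0,0,1.6],
    [0,0,1.6],
    [0,0,1.6],
    [0,0,1.6],
    [0,0,1.6]
  ],
  "rot": [
    [0,-0.1,0],
    [0,0,0],
    [0,0,0],
    [0,0,0],
    [0,0,0]
  ],
  "hand": [12,12,12,12,12]
}}

```text
t: 29.58
tcp_pos: [0.5467, -0.0251, 0.2385]
tool_rot: [0.999, 0.054, 0.003, 0.002]
force: [-5.2, 0.2, 13.3]
finger_gap: 0.238
```

Pressure is holding, but z hasn't yielded the way rubber should. I'll relieve the side load (Fx −5 N) and check that nothing but the stop carries the force.

Call:
{"op": "drive_tool", "data": {
  "linear": [
    [-1,0,1.2],
    [-1,0,1.2],
    [-0.5,0,1.2],
    [0,0,1.2]
  ],
  "rot": [
    [0,-0.3,0],
    [0,0,0],
    [0,0,0],
    [0,0,0]
  ],
  "hand": [12,12,12,12]
}}

```text
t: 29.92
tcp_pos: [0.5462, -0.0251, 0.2385]
tool_rot: [0.999, 0.054, 0.004, 0.003]
force: [-3.0, 1.1, 11.3]
finger_gap: 0.236
```

```bash
python3 -c "
from h import *
delta([.5471,-.026,.2385],6); s=manip.sense(); print(s['ft_torque'])"
```

```text
t 29.9167 pos [ 0.5462 -0.0251  0.2385] yaw 6.18 F [-3.0329  1.1409 11.2875] gap 0.236
tool shift mm now [ 0.8329  1.0056 -0.0022] after rot [ 0.836   1.0029 -0.0143] rot [ 0.322  -0.4414  0.1781]
[ 0.214   0.9907 -0.0026]
```

Call:
{"op": "drive_tool", "data": {
  "linear": [
    [0,0,-2],
    [0,0,-1],
    [2,1,0],
    [0,0,0],
    [0,0,0]
  ],
  "rot": [
    [0,0,0],
    [0.3,-0.4,0.1],
    [0,0,0],
    [0,0,0],
    [0,0,0]
  ],
  "hand": [12,12,12,12,12]
}}

```text
t: 30.33
tcp_pos: [0.5472, -0.0257, 0.2396]
tool_rot: [0.999, 0.053, -0.002, -0.0]
force: [-1.6, 0.0, -1.1]
finger_gap: 0.238
```

```bash
python3 -c "
from h import *
delta([.5483,-.0265,.2385],6); s=manip.sense(); print(s['ft_torque'])"
```

```text
t 30.3333 pos [ 0.5472 -0.0257  0.2396] yaw 6.08 F [-1.5512  0.0124 -1.061 ] gap 0.238
tool shift mm now [0.9703 0.8704 1.0958] after rot [0.9677 0.8679 1.1002] rot [-0.0648  0.1984  0.0765]
[-0.0035  0.1671 -0.0138]
```

Call:
{"op": "drive_tool", "data": {
  "linear": [
    [1,0.8,0],
    [0,0,0.3],
    [0,0,0.3]
  ],
  "rot": [
    [0,0.1,0],
    [0,0,0],
    [0,0,0]
  ],
  "hand": [12,12,12]
}}

```text
t: 30.58
tcp_pos: [0.5479, -0.0264, 0.2386]
tool_rot: [0.999, 0.053, -0.002, -0.001]
force: [-2.3, -0.4, 5.2]
finger_gap: 0.236
```

Call:
{"op": "drive_tool", "data": {
  "linear": [
    [0,0,0.5],
    [0,0,0.5],
    [0,0,0.5]
  ],
  "rot": [
    [0,0,0],
    [0,0,0],
    [0,0,0]
  ],
  "hand": [12,12,12]
}}

```text
t: 30.83
tcp_pos: [0.5479, -0.0264, 0.2386]
tool_rot: [0.999, 0.053, -0.002, -0.001]
force: [-2.4, 0.6, 6.0]
finger_gap: 0.238
```

Call:
{"op": "drive_tool", "data": {
  "linear": [
    [0,0,1],
    [0,0,1],
    [0,0,1]
  ],
  "rot": [
    [0,0,0],
    [0,0,0],
    [0,0,0]
  ],
  "hand": [12,12,12]
}}

```text
t: 31.08
tcp_pos: [0.548, -0.0264, 0.2385]
tool_rot: [0.999, 0.053, -0.001, -0.001]
force: [-4.5, 0.0, 8.5]
finger_gap: 0.24
```

Call:
{"op": "drive_tool", "data": {
  "linear": [
    [0,0,1.4],
    [0,0,1.7],
    [0,0,1.7],
    [0,0,1.7],
    [0,0,1.7]
  ],
  "rot": [
    [0,0,0],
    [0,0,0],
    [0,0,0],
    [0,0,0],
    [0,0,0]
  ],
  "hand": [12,12,12,12,12]
}}

```text
t: 31.5
tcp_pos: [0.5478, -0.0261, 0.2385]
tool_rot: [0.999, 0.054, -0.0, 0.0]
force: [-4.6, 1.1, 13.0]
finger_gap: 0.238
```

Call:
{"op": "drive_tool", "data": {
  "linear": [
    [0,0,1.8],
    [0,0,1.8],
    [0,0,1.8],
    [0,0,1.8],
    [0,0,1.8],
    [0,0,1.8],
    [0,0,1.8],
    [0,0,1.8],
    [0,0,1.8]
  ],
  "rot": [
    [0,0,0],
    [0,0,0],
    [0,0,0],
    [0,0,0],
    [0,0,0],
    [0,0,0],
    [0,0,0],
    [0,0,0],
    [0,0,0]
  ],
  "hand": [12,12,12,12,12,12,12,12,12]
}}

```text
t: 32.25
tcp_pos: [0.5471, -0.0257, 0.2385]
tool_rot: [0.999, 0.054, 0.002, 0.001]
force: [-3.9, 0.7, 13.4]
finger_gap: 0.241
```

Pressing was firm at unchanged z for two different xy positions, so the rod is on the flat cap and the cartridge has bottomed out. Now I'll retract and take the rod back.

Call:
{"op": "drive_tool", "data": {
  "linear": [
    [0,0,-2],
    [0,0,-6],
    [0,0,-10],
    [0,0,-12],
    [0,0,-15],
    [0,0,-15],
    [0,0,-15],
    [0,0,-8],
    [0,0,0],
    [0,0,0]
  ],
  "rot": [
    [0,0,0],
    [0,0,0],
    [0,0,0],
    [0,0,0],
    [0,0,0],
    [0,0,0],
    [0,0,0],
    [0,0,0],
    [0,0,0],
    [0,0,0]
  ],
  "hand": [12,12,12,12,12,12,12,12,12,12]
}}

```text
t: 33.08
tcp_pos: [0.5515, -0.0263, 0.3282]
tool_rot: [0.998, 0.054, 0.01, 0.003]
force: [0.4, 0.2, -1.4]
finger_gap: 0.235
```

```bash
python3 -c "
from h import *
delta([.5155,.2464,.32],6)"
```

```text
t 33.0833 pos [ 0.5515 -0.0263  0.3282] yaw 6.17 F [ 0.3902  0.1521 -1.4272] gap 0.235
tool shift mm now [  -6.6657 -274.9973    6.2068] after rot [  -7.3282 -274.929     8.1731] rot [ 0.3806 -1.1452  0.168 ]
```

Call:
{"op": "drive_tool", "data": {
  "linear": [
    [0,0,0],
    [0,-10,0],
    [0,-20,0],
    [0,-20,0],
    [-1,-20,0],
    [-1,-20,0],
    [-1,-20,0],
    [-1,-20,0],
    [-1,-20,0],
    [-1,-20,0],
    [-1,-20,0],
    [0,-20,0],
    [0,-15,0],
    [0,-10,0],
    [0,-5,0],
    [0,0,0],
    [0,0,0],
    [0,0,0]
  ],
  "rot": [
    [0.4,-1.1,0.2],
    [0,0,0],
    [0,0,0],
    [0,0,0],
    [0,0,0],
    [0,0,0],
    [0,0,0],
    [0,0,0],
    [0,0,0],
    [0,0,0],
    [0,0,0],
    [0,0,0],
    [0,0,0],
    [0,0,0],
    [0,0,0],
    [0,0,0],
    [0,0,0],
    [0,0,0]
  ],
  "hand": [12,12,12,12,12,12,12,12,12,12,12,12,12,12,12,12,12,12]
}}

```text
t: 34.58
tcp_pos: [0.5111, 0.2296, 0.3126]
tool_rot: [0.999, 0.051, -0.017, -0.002]
force: [-0.2, 0.0, -0.5]
finger_gap: 0.236
```

```bash
python3 -c "
from h import *
delta([.5155,.2464,.26],6)"
```

```text
t 34.5833 pos [0.5111 0.2296 0.3126] yaw 5.8 F [-0.1545  0.0453 -0.5033] gap 0.236
tool shift mm now [  7.8103 -15.9028  52.5081] after rot [  6.0957 -16.203   52.6432] rot [-0.3546  1.932  -0.2081]
```

Call:
{"op": "drive_tool", "data": {
  "linear": [
    [0,0,0],
    [2,-7,0],
    [2,-7,12],
    [0,0,12],
    [0,0,12],
    [0,0,10],
    [0,0,5],
    [0,0,0],
    [0,0,0],
    [0,0,0]
  ],
  "rot": [
    [-0.3,1.9,-0.2],
    [0,0,0],
    [0,0,0],
    [0,0,0],
    [0,0,0],
    [0,0,0],
    [0,0,0],
    [0,0,0],
    [0,0,0],
    [0,0,0]
  ],
  "hand": [12,12,12,12,12,12,12,12,12,12]
}}

```text
t: 35.42
tcp_pos: [0.5168, 0.2426, 0.2563]
tool_rot: [0.999, 0.048, -0.001, -0.0]
force: [-0.0, -0.2, -0.8]
finger_gap: 0.242
```

```bash
python3 -c "
from h import *
delta([.5155,.2464,.24],6)"
```

```text
t 35.4167 pos [0.5168 0.2426 0.2563] yaw 5.52 F [-0.0488 -0.2165 -0.8007] gap 0.242
tool shift mm now [-0.8661 -3.8449 16.2807] after rot [-0.8668 -3.869  16.2749] rot [-0.059   0.1161 -0.48  ]
```

Call:
{"op": "drive_tool", "data": {
  "linear": [
    [0,-3.5,0],
    [0,0,6],
    [0,0,4],
    [0,0,0],
    [0,0,0]
  ],
  "rot": [
    [0,0.1,-0.4],
    [0,0,0],
    [0,0,0],
    [0,0,0],
    [0,0,0]
  ],
  "hand": [12,12,12,12,12]
}}

```text
t: 35.83
tcp_pos: [0.5175, 0.2469, 0.2473]
tool_rot: [0.999, 0.052, 0.002, -0.001]
force: [-0.8, 0.4, -1.7]
finger_gap: 0.238
```

```bash
python3 -c "
from h import *
delta([.5155,.2464,.24],6)
s=manip.sense();T=s['tcp_pos']
im=snap('scene','s11'); w=snap('wrist','w11')
a=cv2.resize(im[110:220,250:360,::-1],None,fx=4,fy=4,interpolation=2)
b=cv2.resize(w[110:330,170:390,::-1],None,fx=1.6,fy=2,interpolation=2)
cv2.imwrite('pics/c11.png',np.hstack([a,b]))
f=lambda p:((p-[250,110])*4).round(1)
print('rod end, hole in crop',f(proj('scene',T-[0,0,.1705])),f(proj('scene',[.5147,.2463,.055])))
g=lambda p:((p-[170,110])*[1.6,2]+[440,0]).round(1)
print(g(proj('wrist',T-[0,0,.1705])),g(proj('wrist',[.5147,.2463,.055])))
"
```

```text
t 35.8333 pos [0.5175 0.2469 0.2473] yaw 5.96 F [-0.8067  0.4111 -1.7322] gap 0.238
tool shift mm now [-2.0421  0.3059  7.2586] after rot [-2.0115  0.2918  7.2677] rot [-0.1008 -0.2423 -0.0387]
rod end, hole in crop [230.7 174.7] [225.9 200.9]
[609.8 210.4] [610.2 200.7]
```

View pics/c11.png

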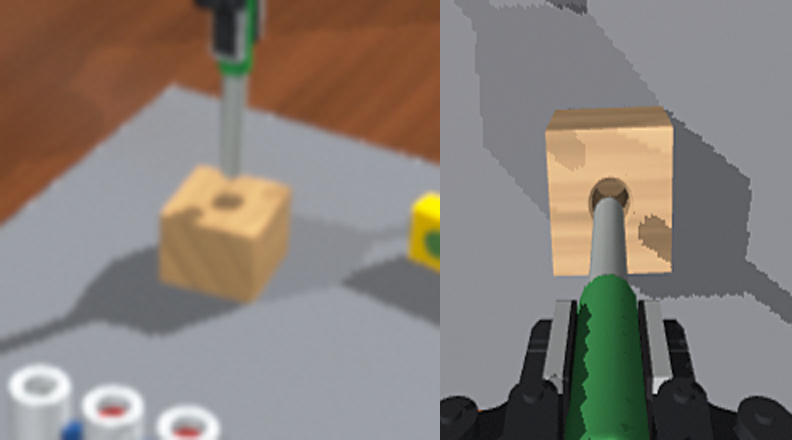

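The rod end (crop (230,176)) is above the hole (229,201) and in line with it in both views. Lowering now.

Call:
{"op": "drive_tool", "data": {
  "linear": [
    [0,0,5],
    [0,0,6],
    [0,0,6],
    [0,0,5],
    [0,0,0],
    [0,0,0]
  ],
  "rot": [
    [-0.1,-0.2,0],
    [0,0,0],
    [0,0,0],
    [0,0,0],
    [0,0,0],
    [0,0,0]
  ],
  "hand": [12,12,12,12,12,12]
}}

```text
t: 36.43
tcp_pos: [0.518, 0.2468, 0.2236]
tool_rot: [0.999, 0.052, 0.001, -0.0]
force: [-0.5, 0.9, -1.4]
finger_gap: 0.235
```

```bash
python3 -c "
from h import *
delta([.5178,.2466,.181],6)"
```

```text
t 36.4333 pos [0.518  0.2468 0.2236] yaw 5.94 F [-0.4535  0.8701 -1.4358] gap 0.235
tool shift mm now [-0.2621  0.2277 42.643 ] after rot [-0.1872  0.2275 42.6434] rot [ 0.     -0.1009 -0.0557]
```

Already 2 mm into the hole with no contact force.

Call:
{"op": "drive_tool", "data": {
  "linear": [
    [0,0,5],
    [0,0,6],
    [0,0,6],
    [0,0,6],
    [0,0,5],
    [0,0,3],
    [0,0,0],
    [0,0,0]
  ],
  "rot": [
    [0,-0.1,0],
    [0,0,0],
    [0,0,0],
    [0,0,0],
    [0,0,0],
    [0,0,0],
    [0,0,0],
    [0,0,0]
  ],
  "hand": [12,12,12,12,12,12,12,12]
}}

```text
t: 37.1
tcp_pos: [0.5172, 0.2466, 0.1871]
tool_rot: [0.999, 0.052, -0.002, 0.0]
force: [0.0, 0.3, -1.5]
finger_gap: 0.237
```

```bash
python3 -c "
from h import *
delta([.5178,.2466,.181],6)"
```

```text
t 37.1 pos [0.5172 0.2466 0.1871] yaw 5.94 F [ 0.0082  0.3266 -1.4925] gap 0.237
tool shift mm now [0.6694 0.0219 6.1228] after rot [0.6473 0.0256 6.1251] rot [ 0.0284  0.2057 -0.0645]
```

Call:
{"op": "drive_tool", "data": {
  "linear": [
    [0,0,2],
    [0,0,2],
    [0,0,1],
    [0,0,0.6],
    [0,0,0.5]
  ],
  "rot": [
    [0,0.2,0],
    [0,0,0],
    [0,0,0],
    [0,0,0],
    [0,0,0]
  ],
  "hand": [12,12,12,12,12]
}}

```text
t: 37.52
tcp_pos: [0.5178, 0.2467, 0.1813]
tool_rot: [0.999, 0.052, 0.001, 0.0]
force: [-0.1, -1.0, -1.7]
finger_gap: 0.237
```

Call:
{"op": "drive_tool", "data": {
  "linear": [
    [0,0,0.4],
    [0,0,0]
  ],
  "rot": [
    [0,0,0],
    [0,0,0]
  ],
  "hand": [12,12]
}}

```text
t: 37.68
tcp_pos: [0.5178, 0.2468, 0.181]
tool_rot: [0.999, 0.052, 0.001, 0.0]
force: [-0.2, 0.7, -1.0]
finger_gap: 0.241
```

Within 0.5 mm of the floor: release slowly, then rise straight up.

Call:
{"op": "drive_tool", "data": {
  "linear": [
    [0,0,0.3],
    [0,0,0],
    [0,0,0],
    [0,0,0],
    [0,0,0],
    [0,0,0],
    [0,0,0],
    [0,0,0],
    [0,0,0]
  ],
  "rot": [
    [0,0,0],
    [0,0,0],
    [0,0,0],
    [0,0,0],
    [0,0,0],
    [0,0,0],
    [0,0,0],
    [0,0,0],
    [0,0,0]
  ],
  "hand": [24,28,35,50,70,85,85,85,85]
}}

```text
t: 38.43
tcp_pos: [0.5189, 0.2471, 0.1821]
tool_rot: [0.999, 0.052, 0.003, -0.0]
force: [0.2, -1.2, 1.4]
finger_gap: 0.993
```

Call:
{"op": "drive_tool", "data": {
  "linear": [
    [0,0,-6],
    [0,0,-12],
    [0,0,-15],
    [0,0,-15],
    [0,0,-15],
    [0,0,-15],
    [0,0,-15],
    [-15,0,0],
    [-20,0,0],
    [-20,0,0],
    [0,0,0],
    [0,0,0],
    [0,0,0]
  ],
  "rot": [
    [0,0,0],
    [0,0,0],
    [0,0,0],
    [0,0,0],
    [0,0,0],
    [0,0,0],
    [0,0,0],
    [0,0,0],
    [0,0,0],
    [0,0,0],
    [0,0,0],
    [0,0,0],
    [0,0,0]
  ],
  "hand": [85,85,85,85,85,85,85,85,85,85,85,85,85]
}}

```text
t: 39.52
tcp_pos: [0.4632, 0.2412, 0.2844]
tool_rot: [0.999, 0.052, 0.006, -0.001]
force: [-0.3, -0.7, 0.4]
finger_gap: 0.992
```

Run:
```python
from h import *
delta(None)
m=cams.camera_model("wrist"); im=snap("wrist","w12");snap("scene","s12");snap("top","t12")
h=cv2.cvtColor(im,cv2.COLOR_RGB2HSV).astype(int)
g=(h[...,0]>45)&(h[...,0]<85)&(h[...,1]>120); n,l,st,c=cv2.connectedComponentsWithStats(g.astype(np.uint8))
for i in range(1,n):
    if st[i,4]>200: print("green",st[i],c[i])
print("pred rod top/bottom of handle",proj("wrist",[.5147,.2463,.16],m),proj("wrist",[.5147,.2463,.09],m))
a,b=[cv2.imread(f"pics/{x}.png").astype(int) for x in("scene0","s12")]
d=np.abs(a-b).sum(2)>90
d=cv2.morphologyEx(d.astype(np.uint8),cv2.MORPH_OPEN,np.ones((2,2)))
n,l,st,c=cv2.connectedComponentsWithStats(d)
for i in range(1,n):
    if st[i,4]>8 and st[i,0]>150: print("scene change",st[i])
def green(p):
    q=cv2.cvtColor(p.astype(np.uint8),cv2.COLOR_BGR2HSV)[115:165,295:320].astype(int);mm=(q[...,0]>45)&(q[...,0]<85)&(q[...,1]>100);y,x=np.nonzero(mm);return x.mean()+295,y.min()+115,y.max()+115
print("scene green before/after",green(a),green(b))
a,b=[cv2.imread(f"pics/{x}.png").astype(int) for x in("top0","t12")]
print("top mouth red px",[((q[232:248,277:294,2]>130)&(q[232:248,277:294,1]<80)).sum() for q in(a,b)])
def red(p):
    q=p[232:248,277:294];y,x=np.nonzero((q[...,2]>130)&(q[...,1]<80));return (x.mean()+277,y.mean()+232) if len(x) else None
print(red(b), proj("top",[.545,-.026,.068]))
```

```text
t 39.5167 pos [0.4632 0.2412 0.2844] yaw 5.92 F [-0.3157 -0.6612  0.3879] gap 0.992
green [259 137  33  40 980] [275.052  157.0153]
pred rod top/bottom of handle [276.6043 165.1272] [276.2057 152.1729]
scene change [161   0   3   5  14]
scene change [ 266    0   41   38 1081]
scene change [ 274   36   34   73 1661]
scene change [169  41   5   7  26]
scene change [160  46   5   6  23]
scene change [162  50   9   5  21]
scene change [303 135   3  22  48]
scene change [177 202   3   3   9]
scene change [165 204  11   6  34]
scene change [281 210   3   4   9]
scene change [272 215   5  18  69]
scene change [151 225   5   4  12]
scene change [290 224   5  22  96]
scene change [172 252  10  11  89]
scene green before/after (np.float64(307.0057803468208), np.int64(125), np.int64(149)) (np.float64(307.9884393063584), np.int64(125), np.int64(149))
top mouth red px [np.int64(0), np.int64(64)]
(np.float64(284.640625), np.float64(238.640625)) [284.3392 238.0259]
```

```bash
python3 -c "
from h import *
print(order.sign_off())"
```

```text
the job is handed in; nothing more can be done
None
```

I stood the red-capped steel cartridge in the mouth of the empty tube, let go of it and pushed it down with the rod. I put the rod back in its stand and handed the job in at about 40 s of the 66 s allowed.

- **Pressing:** The cartridge stopped about 17 mm down (its top, by my estimate). I pressed it twice for 0.7 s or more. The sensor read 12.5–14.4 N, which is about 14–15.5 N on the cartridge after allowing for the rod's weight.
- **Final pictures:** The red cap shows inside the tube at the expected pixel in the top view. The rod's handle is at the same image rows as at the start and about 1 pixel to the side, so it is fully down. In the scene picture I saw no change at the level, clamp or mallet. The gripper was open and clear of everything.
- **Disagreements:**
  - Once the stop was felt, the tool height did not change as the force rose, although the text gives 5–10 N per mm. Contact came at the same height after shifting the rod about 1 mm sideways, and the force was well above the grips' 7 N drag, so I took it as bottomed out.
  - There was a side force of 3–5 N while pressing.
  - Thin strips along the filled tubes differed from the first picture. I took them for shadow and did not check further.

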